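# Snap the dicing grid into the vegetable dicer

## Robot

A 7-joint arm with a two-finger parallel gripper is mounted at the origin on a cart in front of the work surface, level with it; the furniture and walls round the work are solid. World frame = base frame: x ahead of the robot, y to its left, z up, the work surface at z = 0. Lengths are in m, angles in degrees, forces in N, time in s.
With the tool pointing down it reaches from about 0.425 to 0.875 m from the base axis. Payload 4.7 kg.
Tool frame: the origin (TCP) lies on the centre line of the jaws, within the pads' length; the fingertips stand env.nose_length ahead of it and the grasp point (between the pads) lies 8 mm behind it (env.nose_length is the distance from the TCP to the fingertips, in m); y points along the fingers, z is the direction in which the jaws open and shut, and the axes are right-handed (so a half turn about y gives the same grasp; the last joint's range is limited). The gripper opens to 87 mm and grips with 3 to 60 N. Pads are 19 mm wide; open, the fingers measure 117 mm over their backs; the gripper's body (75 mm by 190 mm) begins 51 mm behind the grasp point.
Start: joints at [-73.218, 18.392, -4.016, 83.108, 1.295, 78.541, -3.26], TCP at [0.179, 0.625, 0.234] pointing down, gripper open.
Joint ranges: [-163.93, 163.93], [-17.29, 119.83], [-79.2, 71.16], [3.27, 140.29], [-89.18, 269.18], [5.43, 117.66], [-154.24, 154.24]. Speed limits (degrees/s): [147.25, 147.25, 180, 180, 180, 180, 180].

## Interface

Orientations are given as [roll, pitch, yaw] about the fixed x, y, z axes, in that order (R = Rz(yaw) Ry(pitch) Rx(roll)).
In Python, from cell import env, read_camera, camera_info, job, models gives the robot as it stands.
- The arm moves only by the tool move_arm, never from a script. Its argument "moves" is a list of rows, each a list of 6 numbers: the shift along the tool's x, y, z in mm, then the turn, a rotation vector about the tool's x, y, z in degrees. In form: [[x, y, z, ax, ay, az], ...]. A call has 1 to 20 rows; each row is the pose to reach, as a shift and turn from the pose commanded when the call began, along the tool's axes at that moment; what a row does not reach only later rows make up. A row lasts 1/12 s, in which the tool goes at most 41.7 mm and 7.16 degrees, less where a joint would pass 70% of its speed; a pose out of reach is approached as far as the arm can. A call with a gripper value outside its range is refused whole. "claw" is the finger opening in mm, from 0 to 87, set as the call begins (left out, the last holds). The fingers move at their own pace and stop on an object; "newtons" is the grip in N (left out, the last holds). Time passes only in rows, so rows that repeat a pose let the fingers close. It gives the time, the measured TCP pose, the force and the opening at its end, in the units of the state.
- env.get_obs(): the state, without advancing time (a new reading comes with each control period).
- read_camera(name): name is "side" or "top"; returns (picture, depth): 400x640x3 uint8, red, green, blue; 400x640 float32, m along the optical axis (not along the pixel's ray), 0 where there is no reading.
- camera_info(name): a dict with "fx", "fy", "cx", "cy" (pixels), "distortion" ([k1, k2, p1, p2, k3] as OpenCV has them; the pictures are not rectified), "R" (3x3) and "t" (3): a world point X has camera coordinates R X + t. Camera axes: x right, y down, z forward; pixel columns grow to the right and rows downward; lengths in m; the calibration is good to about 2 mm. A picture is of the moment at which its call begins. camera_info takes no time and is no camera call.
- job.sign_off(): hands the job in, once; it reports no verdict.
Trained networks look in the newest picture that a camera, given by its name, has taken for a name from the list of things; names that differ only in an ending like _2 or _b are one class to them, and where a whole thing is asked for, a point or a joint stands for the part that bears it (a point fixed in the world has none). Each returns a list of dicts, best first, with "score" (0 to 1); they miss things now and then, are a little off and sometimes report something else, mostly with a low value. They report only what shows in the picture. A call takes as long as a camera call. They do not tell look-alikes from the thing itself.
- models.spot_in(target, camera): "point" ([x, y, z] in m, in world coordinates, good to about 4 mm: the middle of the surface that is visible of it).
- models.cut_out(target, camera): "mask" (400x640 bool, what is visible of it).
The state is a dict: "time_s": time; "qpos": joint angles; "joint_velocities": joint speeds; "effort": joint torques, N m; "tool_pos": TCP position; "tool_rot": TCP orientation; "force": force on the tool from outside, world axes, zero at the start; "wrist_torque": the same for the moment, N m; "grip_width": finger opening in m.
Only numpy, scipy, OpenCV 4.12 (cv2) and the standard library are available. Lean on these libraries where they do the work, as an engineer would, in place of code of your own. Each camera call takes 0.05 s, during which the arm holds its last target.

## Task

We are dicing tomatoes for the salsa: fit the dicing grid (the insert with the crossed blades, not the one with parallel blades only) into the vegetable dicer. Set it over its opening and press it straight down until the hooks at both ends have clicked over it, pressing firmly but never hard enough to crack the plastic, then give it a light tug upward to make sure that both hooks hold, and let go. Leave the other insert, the tomatoes and the ramekins where they are.

Things in the scene. Friction and masses are not known exactly. Their poses are not given: they have to be found in the camera images.
- grid: Dicing grid: white plastic frame 96 x 58 mm, 16 mm tall, round a lattice of crossed steel blades. A skirt 92 x 44 mm with a rounded lower edge reaches 18 mm below the frame; lugs at both short ends, 112 mm over all. 34 mm high, 0.12 kg, free on the table, skirt down. Origin: centre of the underside; x is its long axis, z up; the frame spans z = 18 to 34 mm. It fits either way round.
- grid_grip (a point): Centre of the grid's frame, 26 mm above the grid's origin, axes as the grid's: grasp here, across the 58 mm width (the grid's y), at the ribs in the middle of the long sides.
- grid_end_a (a point): Tip of the grid's lug at -x, level with the frame's underside, 56 mm from the grid's centre, 18 mm above the grid's origin. The lug is 26 mm wide and 8 mm thick, sticks out 8 mm from the frame and starts level with the frame's underside; its lower side slopes, its top is square. This point is level with the deck when that end is home.
- grid_end_b (a point): The same at the grid's other end, +x.
- slicer: Slicing insert, which stays where it is: the same white frame as the dicing grid, but with five parallel steel blades along its length and none crossing. Free on the table; which of the two places each insert takes varies. Origin and axes as the grid's.
- dicer: Vegetable dicer: clear catch box, grey deck 220 x 112 mm at z = 80 mm, grey pusher lid hinged at the +x end, standing open and leaning back, 240 mm high. Soft suction feet hold it: it cannot slide or turn, but sinks some millimetres when pressed, lifts a little when pulled, and springs back. Origin: centre of its underside, on the table; x along its length towards the lid, z up.
- seat (a point): Centre of the dicer's opening, in the plane of the deck's top, 22 mm in front of the dicer's centre; axes as the dicer's. The opening, 95 x 48 mm, long side along x, takes the grid's skirt with 1.5 to 2 mm of play all round. Home, the grid's frame lies flat on the deck and the grid's origin is 18 mm below this point. The deck is flat for 25 mm beside the frame.
- hook_front (a joint): Springy snap hook at the opening's front (-x) end, rad: 0 upright, growing as it bends outward, about 0.08 while a lug squeezes past, near 0 again once it has clicked over the lug. 22 mm wide, stands 23 mm above the deck; a slope leads down to a square catch 9.5 mm above the deck: a seated lug has 1.5 mm of upward play. A lug meets the slope about 9 mm above home.
- hook_back (a joint): The same hook at the back (+x) end of the opening, 121 mm from the other. Pushing the grid past both hooks takes 13 to 23 N in all, after which the force drops; above 32 N the plastic may crack.
- tomato_near: Beef tomato, 98 mm across, to the right of the dicer, nearer the robot; leave it alone.
- tomato_far: Beef tomato, 93 mm across, beyond the other; leave it alone.
- ramekin: White fluted ramekin, 68 mm across and 41 mm tall, on the left beyond the inserts (not the fixed one on the right); leave it alone. Origin: centre of its underside.
Mind the look-alikes: they are no part of the job. What is shaped like the grid but green or pink is not meant.

How it is judged:
By the outcome, as a careful person would: the job done as asked, in the order asked, and still so for the second after the job is handed in, with the robot touching nothing.
It also fails if it takes over 72 s, if anything falls off the work surface, if the arm or the gripper's body presses on something with over 40 N, if the wrist force passes 120 N, or if a joint passes its speed limit or range.

## Working session

There is one attempt and no reset: what is moved stays moved. The work goes in short steps, Python scripts to look and compute and a tool call to move; the robot and the scene stay as the last step left them, time stands still between calls to the robot, and variables do not carry over. Pictures are saved under pics/ and viewed, and the job is handed in when it is done.

Besides the shell and the picture viewer there is one more tool, called after "Request:" as name(argument=value, ...) on one line, values as JSON. move_arm: Moves the arm, as the interface text tells. Its arguments: {"type":"object","properties":{"moves":{"type":"array","items":{"type":"array","items":{"type":"number"}}},"claw":{"type":"number"},"newtons":{"type":"number"}},"required":["moves"]}

```bash
mkdir -p pics; ls; python3 - <<'E'
from cell import env, read_camera, camera_info
import cv2
print(env.get_obs(), env.nose_length)
for n in ("side","top"):
    p,d=read_camera(n); cv2.imwrite(f"pics/{n}0.png",p[:,:,::-1]); i=camera_info(n); print(n,i)
E
```

```text
pics
{'time_s': 0.0, 'qpos': array([-73.22002234,  18.44023669,  -4.01722494,  83.17711297,
         1.29555369,  78.54111956,  -3.2608027 ]), 'joint_velocities': array([ 0.08706071,  0.01189274, -0.06079277, -0.02843031, -0.03338141,
        0.00587617,  0.01248628]), 'effort': array([ 7.67241709e-04, -4.91303480e+01, -4.03702743e-01, -3.12533391e+01,
       -6.41333009e-02,  4.36990173e-02,  1.80750803e-04]), 'tool_pos': array([0.17874193, 0.62436481, 0.23242903]), 'tool_rot': array([-9.01131829e+01, -5.88878497e-03, -1.59692583e+01]), 'force': array([-0.76304269,  0.95485867,  0.4872231 ]), 'wrist_torque': array([-0.01723322, -0.00870769, -0.07170505]), 'grip_width': 0.0870985627248795} 0.011
side {'fx': 367.13721727883103, 'fy': 367.13721727883103, 'cx': 318.3095026073289, 'cy': 191.50023969414005, 'distortion': array([0.01283489, 0.        , 0.        , 0.        , 0.        ]), 'R': array([[-0.99979278,  0.01916878, -0.00685256],
       [ 0.01402896,  0.40487753, -0.9142633 ],
       [-0.01475087, -0.91416998, -0.40506255]]), 't': array([0.53023319, 0.11329309, 0.83828721])}
top {'fx': 390.46989325770784, 'fy': 390.46989325770784, 'cx': 315.75287849936615, 'cy': 198.73615654424074, 'distortion': array([-0.05476536,  0.        ,  0.        ,  0.        ,  0.        ]), 'R': array([[ 1.55066633e-02, -9.99879764e-01,  6.30714621e-06],
       [-9.97415371e-01, -1.54688868e-02, -7.01661689e-02],
       [ 7.01578300e-02,  1.08175231e-03, -9.97535317e-01]]), 't': array([-0.07031912,  0.55747904,  0.98329169])}
```

View pics/side0.png

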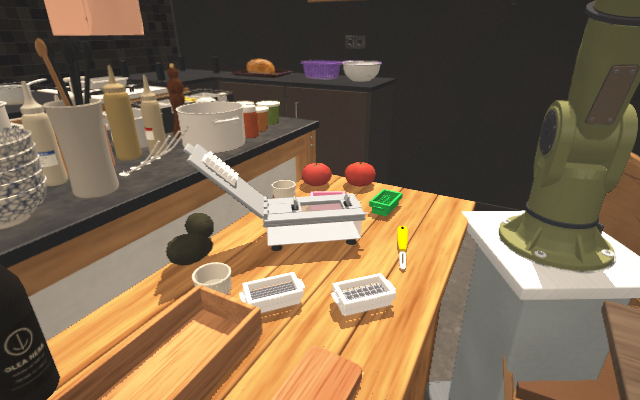

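View pics/top0.png

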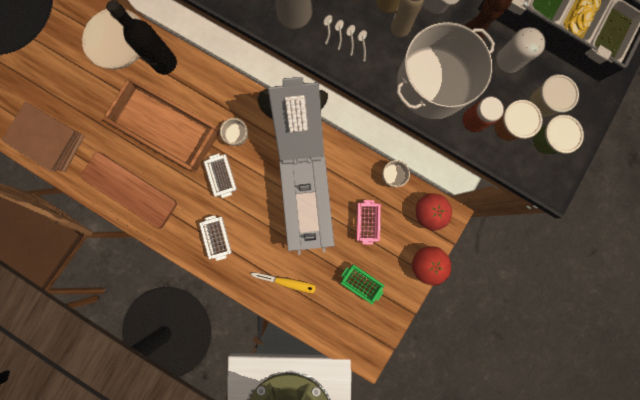

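```bash
cat > h.py <<'E'
import numpy as np, cv2
from cell import env, read_camera, camera_info, models
def ray(n,uv,z):
    i=camera_info(n);K=np.array([[i['fx'],0,i['cx']],[0,i['fy'],i['cy']],[0,0,1]])
    p=cv2.undistortPoints(np.array(uv,float).reshape(-1,1,2),K,i['distortion']).reshape(-1,2)
    d=np.c_[p,np.ones(len(p))]@i['R']; o=-i['R'].T@i['t']
    return o+d*((z-o[2])/d[:,2])[:,None]
def cloud(n,d):
    v,u=np.mgrid[:400,:640]; i=camera_info(n);K=np.array([[i['fx'],0,i['cx']],[0,i['fy'],i['cy']],[0,0,1]])
    p=cv2.undistortPoints(np.c_[u.ravel(),v.ravel()].astype(float).reshape(-1,1,2),K,i['distortion']).reshape(-1,2)
    P=np.c_[p,np.ones(len(p))]*d.ravel()[:,None]
    return ((P-i['t'])@i['R']).reshape(400,640,3)
def proj(n,X):
    i=camera_info(n);K=np.array([[i['fx'],0,i['cx']],[0,i['fy'],i['cy']],[0,0,1]])
    return cv2.projectPoints(np.array(X,float).reshape(-1,3),cv2.Rodrigues(i['R'])[0],i['t'],K,i['distortion'])[0].reshape(-1,2)
E
python3 - <<'E'
from h import *
p=cv2.imread("pics/top0.png")
a=cv2.resize(p[140:270,180:350],None,fx=4.5,fy=4.5,interpolation=cv2.INTER_CUBIC)
cv2.imwrite("pics/topz.png",a)
s=cv2.imread("pics/side0.png")
cv2.imwrite("pics/sidez.png",cv2.resize(s[180:320,180:420],None,fx=3.3,fy=3.3,interpolation=cv2.INTER_CUBIC))
pic,d=read_camera("top"); C=cloud("top",d); np.save("C0.npy",C)
for v,u in((237,214),(175,219),(210,205),(226,205),(230,290),(240,320),(200,325),(180,290),(230,270)): print(v,u,C[v,u].round(4))
for t in("grid","slicer","dicer","hook_front","hook_back"):
    for m in models.spot_in(t,"top")[:3]: print(t,m['score'],np.round(m['point'],4))
E
```

```text
237 214 [ 0.4555  0.2034 -0.0034]
175 219 [0.6172 0.1917 0.0118]
210 205 [ 0.5258  0.2289 -0.0012]
226 205 [0.4839 0.2228 0.0153]
230 290 [ 0.4781 -0.0011  0.0806]
240 320 [ 0.4552 -0.0735  0.0781]
200 325 [ 0.5515 -0.0841  0.0813]
180 290 [0.5991 0.0015 0.0775]
230 270 [ 0.4763  0.0566 -0.002 ]
grid 0.92 [ 0.3404 -0.1799  0.0284]
grid 0.82 [0.4527 0.1944 0.0292]
grid 0.82 [ 0.5036 -0.1983  0.0282]
slicer 0.91 [0.618  0.1899 0.0273]
dicer 0.62 [ 0.6372 -0.0253  0.0843]
hook_back 0.57 [ 0.58   -0.0387  0.0954]
hook_back 0.45 [ 0.642  -0.0262  0.083 ]
```

View pics/topz.png

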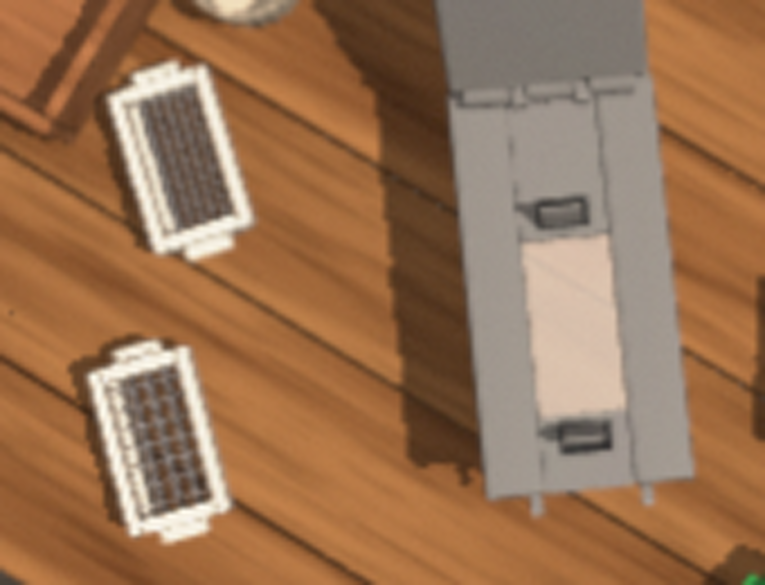

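View pics/sidez.png

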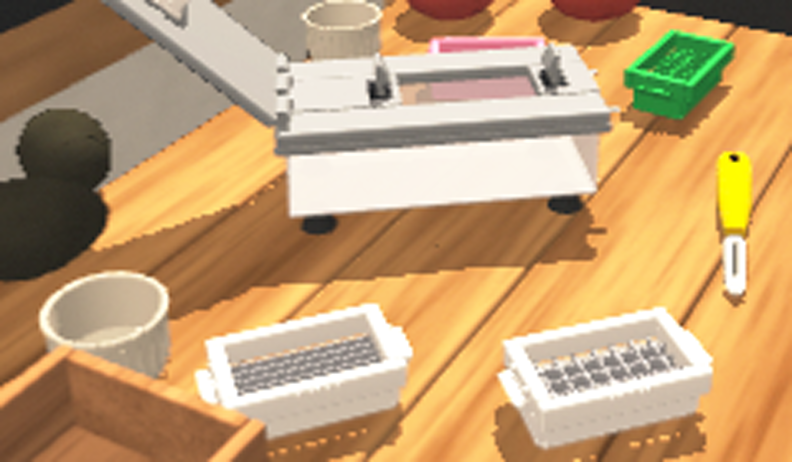

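```bash
cat > fit.py <<'E'
from h import *
from scipy.optimize import minimize
def box(hx,hy,z0,z1,ox=0,oy=0):
    return np.array([[ox+a*hx,oy+b*hy,c] for a in(-1,1) for b in(-1,1) for c in(z0,z1)])
PARTS=[box(.048,.029,.018,.034),box(.046,.022,.002,.018),box(.056,.013,.018,.026)]
def sil(n,x,y,yaw,z,off,size,S=8):
    im=np.zeros((size[1]*S,size[0]*S),np.uint8); c,s=np.cos(yaw),np.sin(yaw); R=np.array([[c,-s,0],[s,c,0],[0,0,1]])
    for P in PARTS:
        q=proj(n,P@R.T+[x,y,z]); q=(q-off+.5)*S-.5
        cv2.fillConvexPoly(im,cv2.convexHull(q.astype(np.float32)).round().astype(np.int32),255)
    return cv2.resize(im,tuple(size),interpolation=cv2.INTER_AREA)/255.
def white(p,off,size):
    c=p[off[1]:off[1]+size[1],off[0]:off[0]+size[0]].astype(int)
    m=((c.max(2)-c.min(2)<45)&(c.min(2)>110)).astype(np.uint8)
    m=cv2.morphologyEx(m,cv2.MORPH_OPEN,np.ones((2,2),np.uint8))
    cs,_=cv2.findContours(m,cv2.RETR_EXTERNAL,cv2.CHAIN_APPROX_NONE)
    o=np.zeros_like(m); cv2.drawContours(o,[max(cs,key=cv2.contourArea)],-1,1,-1); return o.astype(float)
def fit(n,p,off,size,x0,z=0.):
    m=white(p,off,size)
    f=lambda v:np.abs(sil(n,v[0]/1e3,v[1]/1e3,np.radians(v[2]),z,np.array(off),size)-m).sum()
    best=None
    for k in(-6,0,6):
        r=minimize(f,[x0[0],x0[1],x0[2]+k],method='Nelder-Mead',options=dict(initial_simplex=np.array([x0[0],x0[1],x0[2]+k])+np.array([[0,0,0],[4,0,0],[0,4,0],[0,0,5.]])))
        if best is None or r.fun<best.fun: best=r
    return best.x,best.fun,m.sum(),m
E
python3 - <<'E'
from fit import *
T=cv2.imread("pics/top0.png");S=cv2.imread("pics/side0.png")
for n,p,off,size in(("top",T,[190,205],[50,65]),("side",S,[320,262],[85,65])):
    r=fit(n,p,off,size,[455,197,12]); print(n,r[:3])
    g=p.copy(); 
    for a in PARTS:
        c,s=np.cos(np.radians(r[0][2])),np.sin(np.radians(r[0][2]));Rm=np.array([[c,-s,0],[s,c,0],[0,0,1]])
        q=cv2.convexHull((proj(n,a@Rm.T+[r[0][0]/1e3,r[0][1]/1e3,0])).astype(np.float32))
        sub=p[off[1]:off[1]+size[1],off[0]:off[0]+size[0]]
    vis=cv2.resize(sub,None,fx=6,fy=6,interpolation=cv2.INTER_NEAREST)
    sl=sil(n,r[0][0]/1e3,r[0][1]/1e3,np.radians(r[0][2]),0,np.array(off),size)
    for mm,col in((r[3],(255,0,0)),(sl,(0,0,255))):
        cs,_=cv2.findContours((cv2.resize(mm,None,fx=6,fy=6)>.5).astype(np.uint8),cv2.RETR_EXTERNAL,cv2.CHAIN_APPROX_NONE); cv2.drawContours(vis,cs,-1,col,1)
    cv2.imwrite(f"pics/fit_{n}.png",vis)
E
```

```text
top (array([452.75942465, 191.35302055,  16.80188891]), np.float64(53.1843137254902), np.float64(947.0))
side (array([453.18021989, 195.01079532,  17.27656503]), np.float64(100.45098039215685), np.float64(1895.0))
```

```bash
python3 -c "
import cv2,numpy as np
a=cv2.imread('pics/fit_top.png');b=cv2.imread('pics/fit_side.png')
h=max(a.shape[0],b.shape[0]);f=lambda i:cv2.copyMakeBorder(i,0,h-i.shape[0],0,0,cv2.BORDER_CONSTANT)
c=np.hstack([f(a),f(b)]);cv2.imwrite('pics/fit2.png',cv2.resize(c,(800,int(h*800/c.shape[1]))))"
```

```text
(no output)
```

View pics/fit2.png

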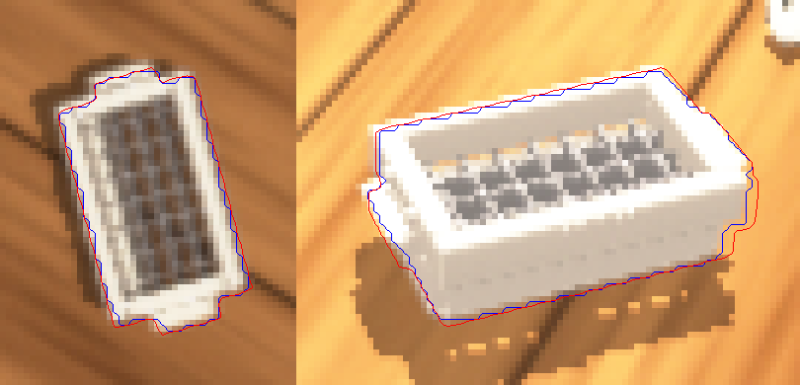

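```bash
cat > mv.py <<'E'
import numpy as np,sys
from scipy.spatial.transform import Rotation as R
def rot(yaw,pitch=0,roll=-90): return R.from_euler('xyz',[roll,pitch,yaw],degrees=True)
def delta(p0,y0,p1,y1):
    r=rot(y0); return np.r_[r.inv().apply(np.array(p1)-p0), (r.inv()*rot(y1)).as_rotvec(degrees=True)].round(2)
E
python3 -c "
from mv import *
print(delta([179,625,234],-16,[453,193,140],17))"
```

```text
[ 382.46   94.   -339.74    0.    -33.      0.  ]
```

Request:
move_arm(moves=[[12, 3, -11, 0, -1, 0], [36, 9, -32, 0, -3, 0], [65, 16, -58, 0, -5.5, 0], [95, 23, -85, 0, -8, 0], [125, 30, -111, 0, -10.5, 0], [155, 38, -138, 0, -13, 0], [185, 45, -164, 0, -16, 0], [215, 53, -191, 0, -18.5, 0], [245, 60, -218, 0, -21, 0], [275, 67, -244, 0, -24, 0], [305, 75, -271, 0, -26, 0], [335, 82, -298, 0, -29, 0], [358, 88, -318, 0, -31, 0], [374, 92, -332, 0, -32.5, 0], [382.5, 94, -339.7, 0, -33, 0], [382.5, 94, -339.7, 0, -33, 0], [382.5, 94, -339.7, 0, -33, 0], [382.5, 94, -339.7, 0, -33, 0]], claw=87)

```text
time_s: 1.9
tool_pos: [0.4527, 0.1944, 0.1398]
tool_rot: [-90.0, -0.0, 17.1]
force: [-0.9, -0.2, 1.0]
grip_width: 0.0868
```

```bash
python3 - <<'E'
from h import *
for n in("side","top"):
    p,d=read_camera(n);p=p[:,:,::-1].copy(); cv2.imwrite(f"pics/{n}1.png",p)
    o=[300,180] if n=="side" else [150,160]
    cv2.imwrite(f"pics/{n}1z.png",cv2.resize(p[o[1]:o[1]+140,o[0]:o[0]+180],None,fx=4,fy=4,interpolation=cv2.INTER_CUBIC))
print(env.get_obs()['tool_pos'],env.get_obs()['tool_rot'])
E
python3 -c "
import cv2,numpy as np
cv2.imwrite('pics/m1.png',cv2.resize(np.vstack([cv2.imread('pics/side1z.png'),cv2.imread('pics/top1z.png')]),None,fx=.53,fy=.53))"
```

```text
[0.45261179 0.19461999 0.13984208] [-8.99668680e+01 -2.74795723e-02  1.71599447e+01]
```

View pics/m1.png

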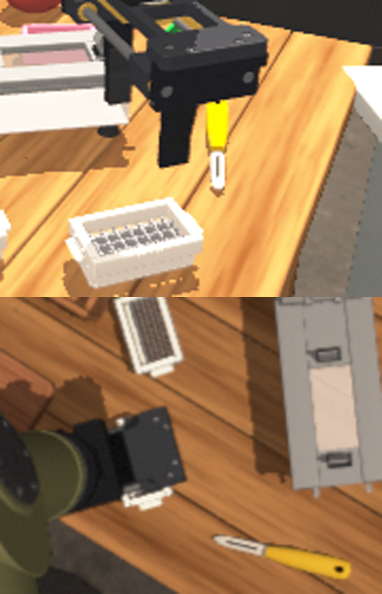

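Request:
move_arm(moves=[[0, 5, 0, 0, 0, 0], [0, 20, 0, 0, 0, 0], [0, 40, 0, 0, 0, 0], [0, 60, 0, 0, 0, 0], [0, 80, 0, 0, 0, 0], [0, 95, 0, 0, 0, 0], [0, 104, 0, 0, 0, 0], [0, 109, 0, 0, 0, 0], [0, 109, 0, 0, 0, 0], [0, 109, 0, 0, 0, 0], [0, 109, 0, 0, 0, 0]])

```text
time_s: 2.92
tool_pos: [0.4539, 0.1936, 0.0315]
tool_rot: [-90.0, -0.1, 17.0]
force: [-0.1, -0.1, 0.1]
grip_width: 0.087
```

```bash
python3 - <<'E'
from h import *
p,d=read_camera("side");p=p[:,:,::-1].copy()
cv2.imwrite("pics/side2.png",cv2.resize(p[200:340,280:460],None,fx=4,fy=4,interpolation=cv2.INTER_CUBIC))
T=cv2.imread("pics/top0.png")
cv2.imwrite("pics/deckz.png",cv2.resize(T[150:260,270:345],None,fx=5.4,fy=5.4,interpolation=cv2.INTER_NEAREST))
print(env.get_obs()['tool_pos'],env.get_obs()['force'])
E
```

```text
[0.45393105 0.19356825 0.03156655] [ 0.41812197  0.06004493 -0.21029943]
```

View pics/side2.png

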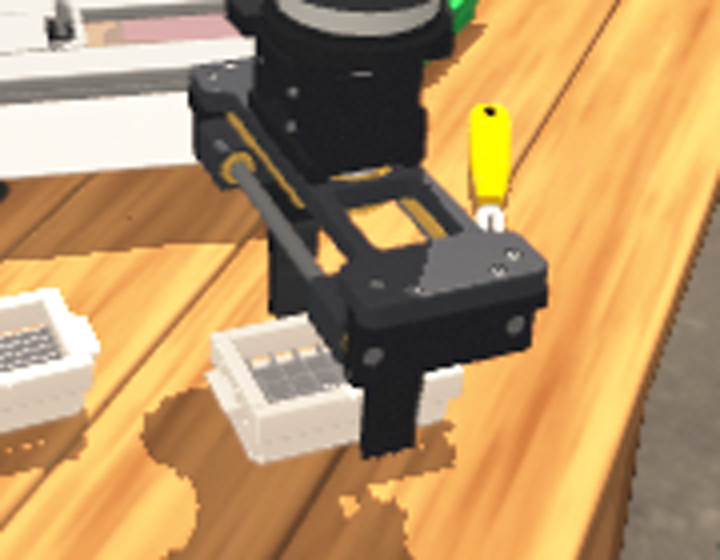

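View pics/deckz.png

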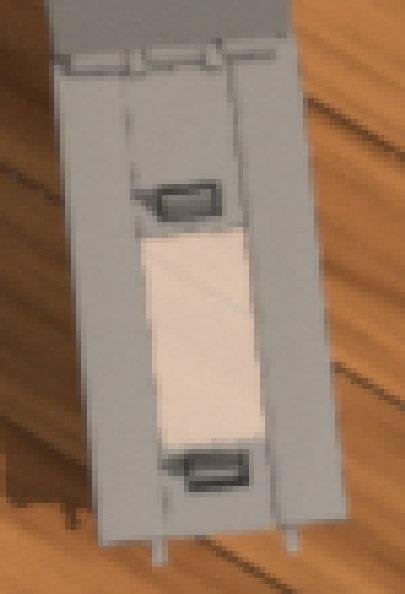

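Request:
move_arm(moves=[[0, 0, 0, 0, 0, 0], [0, 0, 0, 0, 0, 0], [0, 0, 0, 0, 0, 0], [0, 0, 0, 0, 0, 0], [0, 0, 0, 0, 0, 0], [0, 0, 0, 0, 0, 0], [0, 0, 0, 0, 0, 0], [0, 0, 0, 0, 0, 0], [0, 0, 0, 0, 0, 0], [0, 0, 0, 0, 0, 0]], claw=50, newtons=50)

```text
time_s: 3.8
tool_pos: [0.4532, 0.193, 0.0306]
tool_rot: [-90.0, -0.0, 17.0]
force: [0.2, -0.2, 1.6]
grip_width: 0.0573
```

```bash
python3 - <<'E'
from h import *
from scipy.optimize import minimize
# dicer fit on top0: cost = gradient along edges: deck front edge, both long edges, opening rectangle, z=.08
T=cv2.cvtColor(cv2.imread("pics/top0.png"),cv2.COLOR_BGR2LAB).astype(np.float32)
gx=np.stack([cv2.Sobel(T[:,:,i],cv2.CV_32F,1,0) for i in range(3)]);gy=np.stack([cv2.Sobel(T[:,:,i],cv2.CV_32F,0,1) for i in range(3)])
G=np.sqrt((gx**2+gy**2).sum(0)); G=np.minimum(G,150)
def seg(a,b): 
    t=np.linspace(.05,.95,60)[:,None]; return np.array(a)*(1-t)+np.array(b)*t
deck=[seg((-.11,-.056),(-.11,.056)),seg((-.11,-.056),(.07,-.056)),seg((-.11,.056),(.07,.056))]
opn=[seg((-.0695,-.024),(-.0695,.024)),seg((.0255,-.024),(.0255,.024)),seg((-.0695,-.024),(.0255,-.024)),seg((-.0695,.024),(.0255,.024))]
def cost(v,L):
    c,s=np.cos(np.radians(v[2])),np.sin(np.radians(v[2])); q=np.vstack(L)@np.array([[c,s],[-s,c]])+np.array(v[:2])/1e3
    uv=proj("top",np.c_[q,np.full(len(q),.08)]).astype(np.float32)
    return -cv2.remap(G,uv[:,:1],uv[:,1:],cv2.INTER_LINEAR).mean()
for nm,L in(("deck",deck),("open",opn),("both",deck+opn)):
    best=None
    for x in range(525,575,6):
        for y in range(-50,-20,6):
            for a in(0,3,6,9):
                r=minimize(cost,[x,y,a],args=(L,),method='Nelder-Mead') if cost([x,y,a],L)<-25 else None
                if r is not None and (best is None or r.fun<best.fun): best=r
    v=best.x;c,s=np.cos(np.radians(v[2])),np.sin(np.radians(v[2]))
    print(nm,v,best.fun,"seat",v[0]-22*c,v[1]-22*s)
E
```

```text
Traceback (most recent call last):
  File "h.py", line 14, in proj
    i=camera_info(n);K=np.array([[i['fx'],0,i['cx']],[0,i['fy'],i['cy']],[0,0,1]])
ValueError: time passes only in moves, steps and waits
```

```bash
python3 - <<'E'
import pickle
from cell import camera_info
pickle.dump({n:camera_info(n) for n in("side","top")},open("cam.pkl","wb"))
E
sed -i 's/^from cell.*/import pickle\nfrom cell import env, read_camera, models\n_C=pickle.load(open("cam.pkl","rb"))\ncamera_info=_C.__getitem__/' h.py
cat > dic.py <<'E'
from h import *
from scipy.optimize import minimize
def seg(a,b): 
    t=np.linspace(.05,.95,60)[:,None]; return np.array(a)*(1-t)+np.array(b)*t
deck=[seg((-.11,-.056),(-.11,.056)),seg((-.11,-.056),(.07,-.056)),seg((-.11,.056),(.07,.056))]
opn=[seg((-.0695,-.024),(-.0695,.024)),seg((.0255,-.024),(.0255,.024)),seg((-.0695,-.024),(.0255,-.024)),seg((-.0695,.024),(.0255,.024))]
def run(img,n,sets):
    T=cv2.cvtColor(img,cv2.COLOR_BGR2LAB).astype(np.float32)
    gx=np.stack([cv2.Sobel(T[:,:,i],cv2.CV_32F,1,0) for i in range(3)]);gy=np.stack([cv2.Sobel(T[:,:,i],cv2.CV_32F,0,1) for i in range(3)])
    G=np.minimum(np.sqrt((gx**2+gy**2).sum(0)),150)
    def cost(v,L):
        c,s=np.cos(np.radians(v[2])),np.sin(np.radians(v[2])); q=np.vstack(L)@np.array([[c,s],[-s,c]])+np.array(v[:2])/1e3
        uv=proj(n,np.c_[q,np.full(len(q),.08)]).astype(np.float32)
        return -cv2.remap(G,uv[:,:1],uv[:,1:],cv2.INTER_LINEAR).mean()
    for nm,L in sets:
        g=sorted(((cost([x,y,a],L),x,y,a) for x in range(530,575,3) for y in range(-50,-15,3) for a in(0,2,4,6,8)))[:6]
        best=min((minimize(cost,v[1:],args=(L,),method='Nelder-Mead',options=dict(initial_simplex=np.array(v[1:])+np.array([[0,0,0],[2,0,0],[0,2,0],[0,0,2.]]))) for v in g),key=lambda r:r.fun)
        v=best.x;c,s=np.cos(np.radians(v[2])),np.sin(np.radians(v[2]))
        print(n,nm,v,best.fun,"seat",v[0]-22*c,v[1]-22*s)
E
python3 - <<'E'
from dic import *
for n in("top","side"): run(cv2.imread(f"pics/{n}0.png"),n,(("deck",deck),("open",opn),("both",deck+opn)))
E
```

```text
top deck [544.8088754  -38.56046752   6.79078893] -141.633544921875 seat 522.9632157289402 -41.161842877674054
top open [542.83339275 -38.67890449   7.04426785] -137.90380859375 seat 520.9994554207607 -41.376900184162515
top both [543.4734583  -38.70330329   6.79765621] -137.87977600097656 seat 521.6281105860936 -41.30729697422734
side deck [544.29104913 -37.88940032   6.40721419] -148.1202392578125 seat 522.4284638587123 -40.344469601847806
side open [544.24869831 -37.47840562   6.94726026] -146.64796447753906 seat 522.4102242967375 -40.13943038360108
side both [544.24950115 -37.84795577   6.62968595] -147.25331115722656 seat 522.3966133648645 -40.38789578202175
```

Request:
move_arm(moves=[[0, -5, 0, 0, 0, 0], [0, -20, 0, 0, 0, 0], [0, -45, 0, 0, 0, 0], [0, -75, 0, 0, 0, 0], [0, -105, 0, 0, 0, 0], [0, -130, 0, 0, 0, 0], [0, -145, 0, 0, 0, 0], [0, -150, 0, 0, 0, 0], [0, -150, 0, 0, 0, 0], [0, -150, 0, 0, 0, 0]])

```text
time_s: 4.63
tool_pos: [0.4525, 0.1928, 0.1796]
tool_rot: [-90.0, 0.1, 17.0]
force: [-0.3, -0.5, -2.3]
grip_width: 0.0578
```

```bash
python3 - <<'E'
from h import *
from mv import *
p,d=read_camera("side");p=p[:,:,::-1].copy()
cv2.imwrite("pics/side3.png",cv2.resize(p[130:310,260:460],None,fx=3.3,fy=3.3,interpolation=cv2.INTER_CUBIC))
o=env.get_obs();print(o['tool_pos'],o['tool_rot'],o['force'],o['grip_width'])
print(delta(o['tool_pos']*1e3,o['tool_rot'][2],[522,-40.8,180],6.75))
E
```

```text
[0.45223454 0.19269279 0.17908468] [-90.02838172   0.1385844   17.02947352] [-0.3516513   0.84251493 -2.08145177] 0.057537500137470124
[  -1.67   -0.92 -243.69    0.     10.28   -0.  ]
```

View pics/side3.png

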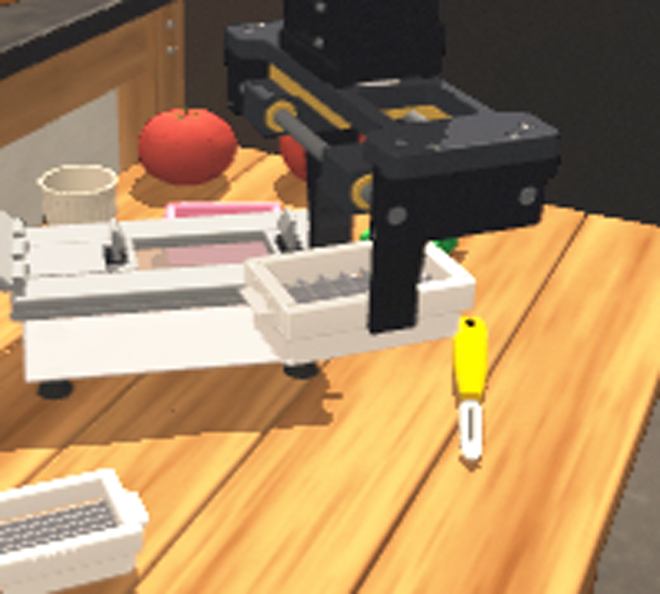

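Request:
move_arm(moves=[[0, 0, -6, 0, 0.3, 0], [0, 0, -22, 0, 1, 0], [0, 0, -45, 0, 2, 0], [0, 0, -72, 0, 3, 0], [0, 0, -100, 0, 4.2, 0], [0, 0, -128, 0, 5.4, 0], [-1, 0, -156, 0, 6.6, 0], [-1, 0, -184, 0, 7.8, 0], [-1, 0, -210, 0, 8.8, 0], [-1.7, 0, -230, 0, 9.8, 0], [-1.7, 0, -240, 0, 10.1, 0], [-1.7, 0, -243.7, 0, 10.3, 0], [-1.7, 0, -243.7, 0, 10.3, 0], [-1.7, 0, -243.7, 0, 10.3, 0], [-1.7, 0, -243.7, 0, 10.3, 0]])

```text
time_s: 5.93
tool_pos: [0.5226, -0.0388, 0.1803]
tool_rot: [-90.0, 0.0, 6.9]
force: [-0.2, -1.1, -1.3]
grip_width: 0.0575
```

```bash
python3 - <<'E'
from h import *
from mv import *
for n,(a,b,c,e) in(("side",(60,240,180,420)),("top",(120,280,200,420))):
    p,d=read_camera(n);p=p[:,:,::-1].copy();cv2.imwrite(f"pics/{n}4f.png",p)
    cv2.imwrite(f"pics/{n}4.png",cv2.resize(p[a:b,c:e],None,fx=3.3,fy=3.3,interpolation=cv2.INTER_CUBIC))
o=env.get_obs();print(o['tool_pos'],o['tool_rot'],o['force'],o['grip_width'])
E
```

```text
[ 0.52274802 -0.03900741  0.18049192] [-8.99681178e+01  4.17697623e-03  6.86470259e+00] [-0.7945656   0.52251809 -1.30210779] 0.05750932577191209
```

View pics/side4.png

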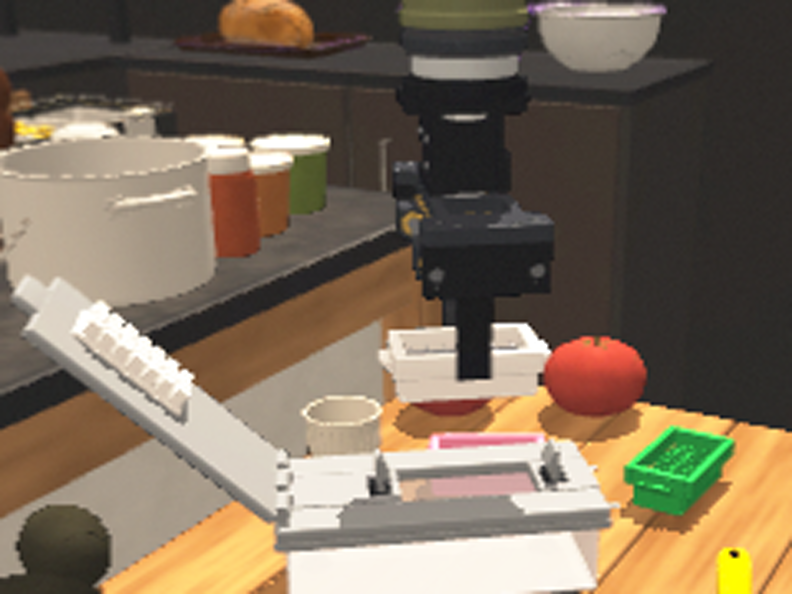

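View pics/top4.png

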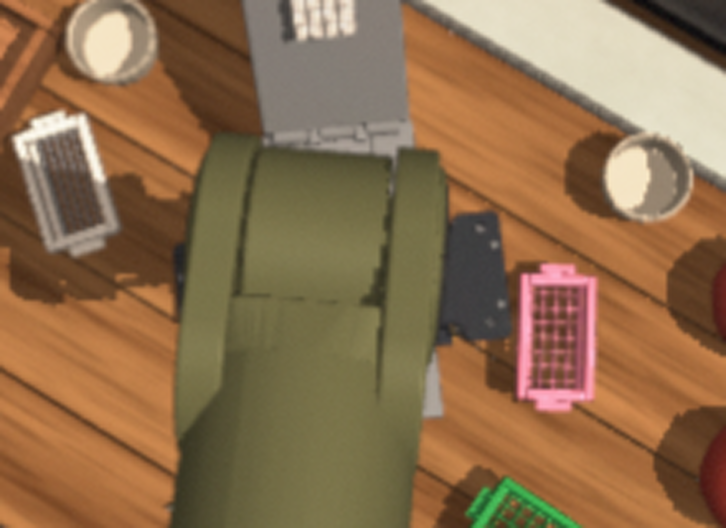

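```bash
cat > fit2.py <<'E'
from fit import *
# edge-based fit of grid in hand, side view; parts visible: frame top outer rectangle edges, bottom silhouettes
def fs(p,off,size,tcp,yaw,show=None,free='xzw'):
    c=p[off[1]:off[1]+size[1],off[0]:off[0]+size[0]].astype(int)
    white=((c.max(2)-c.min(2)<40)&(c.min(2)>105))
    dark=(c.max(2)<75)&(c.max(2)-c.min(2)<30)
    m=(white).astype(np.uint8)
    cs,_=cv2.findContours(m,cv2.RETR_EXTERNAL,cv2.CHAIN_APPROX_NONE)
    o=np.zeros_like(m); cs=[k for k in cs if cv2.contourArea(k)>25]
    cv2.drawContours(o,cs,-1,1,-1)
    return o,white,dark
E
python3 - <<'E'
from fit2 import *
p=cv2.imread("pics/side4f.png"); off,size=[288,150],[70,40]
c=p[off[1]:off[1]+size[1],off[0]:off[0]+size[0]]
o,w,dk=fs(p,off,size,None,None)
a=cv2.resize(c,None,fx=10,fy=10,interpolation=cv2.INTER_NEAREST)
cs,_=cv2.findContours(cv2.resize(o,None,fx=10,fy=10,interpolation=cv2.INTER_NEAREST),cv2.RETR_EXTERNAL,cv2.CHAIN_APPROX_NONE);cv2.drawContours(a,cs,-1,(0,0,255),1)
cv2.imwrite("pics/g4.png",a)
E
```

```text
(no output)
```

View pics/g4.png

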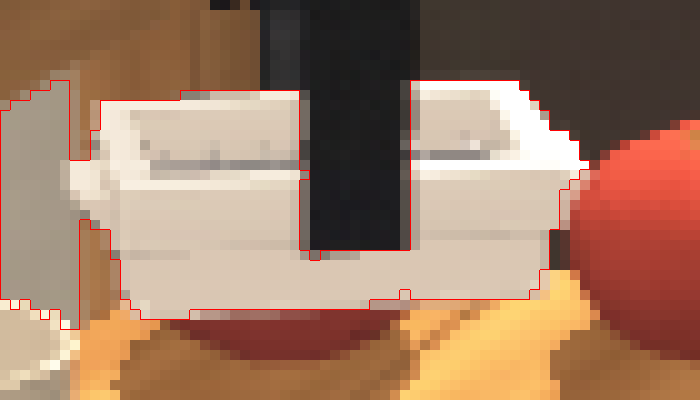

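```bash
cat >> fit2.py <<'E'
def fit3(p,off,size,ign,start,fix,show):
    o,_,_=fs(p,off,size,None,None); W=np.ones(o.shape)
    for (r0,r1,c0,c1) in ign: W[r0:r1,c0:c1]=0
    def model(v): return sil("side",v[0]/1e3,v[1]/1e3,np.radians(v[3]),v[2]/1e3,np.array(off),size)
    idx=[i for i in range(4) if i not in fix]
    def full(u): v=np.array(start,float); v[idx]=u; return v
    f=lambda u:(W*np.abs(model(full(u))-o)).sum()
    best=None
    for k in(-2,0,2):
        u0=np.array(start,float)[idx]+k; 
        r=minimize(f,u0,method='Nelder-Mead',options=dict(initial_simplex=np.vstack([u0,u0+np.eye(len(idx))*3]),xatol=.02))
        if best is None or r.fun<best.fun:best=r
    v=full(best.x); print(v.round(2),best.fun)
    if show:
        a=cv2.resize(p[off[1]:off[1]+size[1],off[0]:off[0]+size[0]],None,fx=10,fy=10,interpolation=cv2.INTER_NEAREST)
        for mm,col in((o*1.,(0,0,255)),(model(v),(255,0,0))):
            cs,_=cv2.findContours((cv2.resize(mm,None,fx=10,fy=10)>.5).astype(np.uint8),cv2.RETR_EXTERNAL,cv2.CHAIN_APPROX_NONE);cv2.drawContours(a,cs,-1,col,1)
        cv2.imwrite(show,a)
    return v
E
python3 - <<'E'
from fit2 import *
p=cv2.imread("pics/side4f.png"); off,size=[288,150],[70,40]
ign=[(0,40,0,8),(0,27,24,43)]
s=[522.7,-39,149.4,6.86]
fit3(p,off,size,ign,s,[1],"pics/g5.png")
fit3(p,off,size,ign,s,[2],None)
fit3(p,off,size,ign,s,[1,3],None)
fit3(p,off,size,ign,s,[1,2,3],None)
E
```

```text
[524.78 -39.   149.13   5.39] 46.09803921568627
[524.96 -38.54 149.4    5.87] 46.55294117647058
[524.8  -39.   149.12   6.86] 47.55294117647058
[524.83 -39.   149.4    6.86] 48.94117647058823
```

View pics/g5.png

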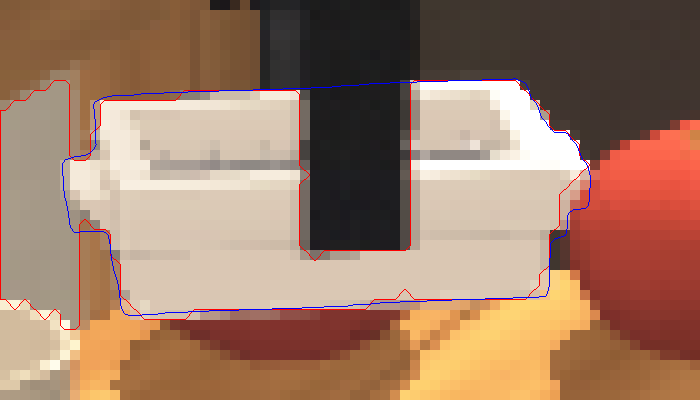

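Request:
move_arm(moves=[[-0.5, 4, -0.3, 0, 0, 0], [-1.5, 15, -0.8, 0, 0, 0], [-2.5, 30, -1.3, 0, 0, 0], [-2.5, 44, -1.3, 0, 0, 0], [-2.5, 55, -1.3, 0, 0, 0], [-2.5, 60, -1.3, 0, 0, 0], [-2.5, 61, -1.3, 0, 0, 0], [-2.5, 61, -1.3, 0, 0, 0], [-2.5, 61, -1.3, 0, 0, 0], [-2.5, 61, -1.3, 0, 0, 0]])

```text
time_s: 6.87
tool_pos: [0.5212, -0.042, 0.1203]
tool_rot: [-90.0, -0.1, 6.7]
force: [0.4, 0.5, -1.3]
grip_width: 0.0578
```

```bash
python3 - <<'E'
from h import *
p,d=read_camera("side");p=p[:,:,::-1].copy();cv2.imwrite(f"pics/side5f.png",p)
cv2.imwrite(f"pics/side5.png",cv2.resize(p[155:235,255:375],None,fx=6.6,fy=6.6,interpolation=cv2.INTER_NEAREST))
o=env.get_obs();print(o['tool_pos'],o['tool_rot'],o['force'],o['grip_width'])
E
```

```text
[ 0.52120958 -0.04204883  0.12032851] [-89.99555762  -0.09127538   6.7254075 ] [-1.03343724 -0.06271747 -1.67054666] 0.05761219358648668
```

View pics/side5.png

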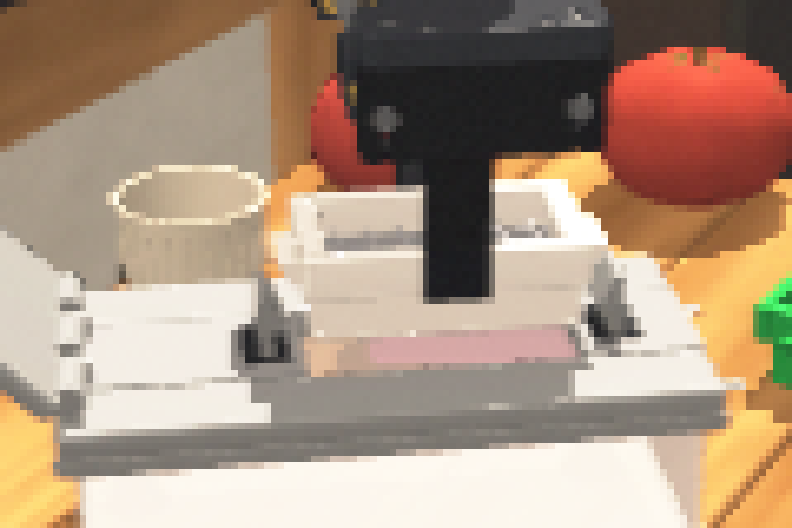

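```bash
cat > ov.py <<'E'
from fit import *
def overlay(src,dst,grid,seat,crop=(155,235,255,375),S=6.6,hooks=True):
    p=cv2.imread(src);a,b,c,e=crop
    im=cv2.resize(p[a:b,c:e],None,fx=S,fy=S,interpolation=cv2.INTER_CUBIC)
    def T(X,v):
        k,s=np.cos(np.radians(v[3])),np.sin(np.radians(v[3])); X=np.asarray(X,float)
        q=proj("side",X@np.array([[k,s,0],[-s,k,0],[0,0,1]])+np.array(v[:3])/1e3); return ((q-[c,a]+.5)*S-.5)
    def rect(hx,hy,z): return [(-hx,-hy,z),(hx,-hy,z),(hx,hy,z),(-hx,hy,z)]
    for hx,hy,z,col in((.048,.029,.034,(0,0,255)),(.048,.029,.018,(0,0,255)),(.046,.022,0,(255,0,255)),(.056,.013,.026,(255,128,0))):
        cv2.polylines(im,[np.int32(T(rect(hx,hy,z),grid)*16)],True,col,1,cv2.LINE_AA,4)
    cv2.polylines(im,[np.int32(T(rect(.0475,.024,0),seat)*16)],True,(0,255,0),1,cv2.LINE_AA,4)
    cv2.imwrite(dst,im)
E
python3 - <<'E'
from ov import *
from fit2 import fit3
overlay("pics/side5f.png","pics/ov5.png",(523,-41,88.8,6.75),(522.4,-40.4,80,6.7))
p=cv2.imread("pics/side5f.png")
from dic import *
run(p,"side",(("deck",deck),))
E
```

```text
side deck [543.95335246 -35.44525061   6.70150244] -113.88131713867188 seat 522.1036654865624 -38.012579779921516
```

View pics/ov5.png

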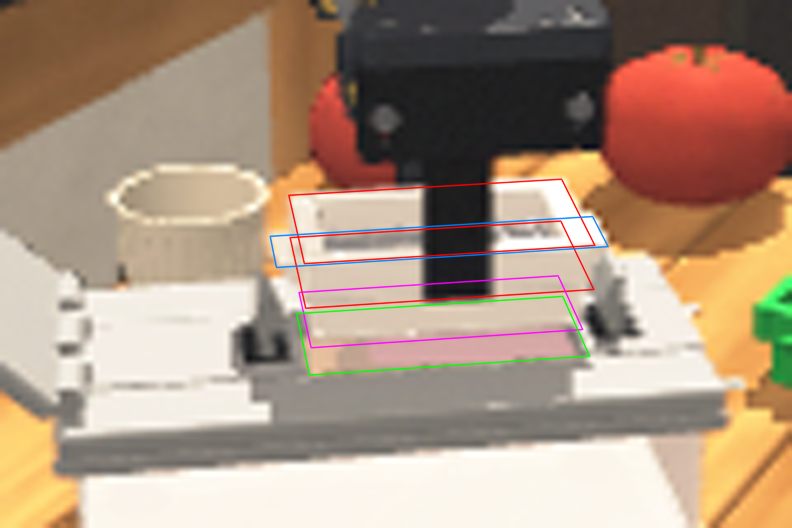

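```bash
python3 - <<'E'
from fit2 import *
p=cv2.imread("pics/side5f.png"); off,size=[290,176],[64,34]
ign=[(0,34,0,6),(20,34,0,10),(20,34,52,64),(0,23,27,41)]
s=[522.5,-41.5,89.,6.75]
fit3(p,off,size,ign,s,[1],"pics/g6.png")
fit3(p,off,size,ign,s,[2],None)
fit3(p,off,size,ign,s,[1,3],None)
fit3(p,off,size,ign,s,[1,2,3],None)
E
```

```text
[523.52 -41.5   88.66   4.82] 92.89411764705882
[523.22 -40.61  89.     5.44] 93.42352941176469
[522.55 -41.5   88.7    6.75] 93.5686274509804
[522.56 -41.5   89.     6.75] 94.52156862745097
```

View pics/g6.png

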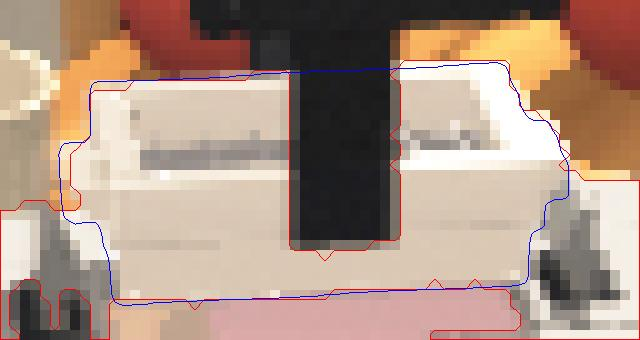

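```bash
python3 - <<'E'
from fit2 import *
p=cv2.imread("pics/side5f.png"); off,size=[290,176],[64,34]
ign=[(0,34,0,5),(0,11,0,8),(19,34,0,10),(17,34,53,64),(28,34,0,64),(0,26,18,41)]
s=[522.5,-41.5,89.,6.75]
fit3(p,off,size,ign,s,[1],"pics/g6.png")
fit3(p,off,size,ign,s,[2],None)
fit3(p,off,size,ign,s,[1,3],None)
fit3(p,off,size,ign,s,[1,2,3],None)
fit3(p,off,size,ign,s,[2,3],None)
# same on hooks: find hook dark columns? print
from dic import *
run(cv2.imread("pics/side0.png"),"side",(("sd",deck+opn),))
E
```

```text
[522.97 -41.5   88.84   7.28] 20.83137254901961
[522.7  -41.2   89.     7.16] 20.764705882352942
[522.73 -41.5   89.02   6.75] 21.062745098039215
[522.83 -41.5   89.     6.75] 20.95294117647059
[522.83 -41.51  89.     6.75] 20.905882352941177
side sd [544.24950115 -37.84795577   6.62968595] -147.25331115722656 seat 522.3966133648645 -40.38789578202175
```

View pics/g6.png

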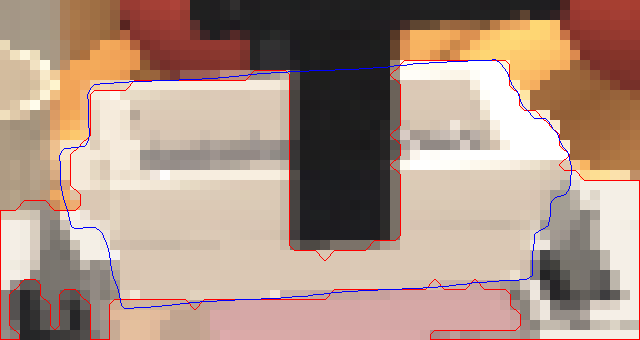

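Request:
move_arm(moves=[[-0.3, 1, 0.8, 0, 0, 0], [-0.3, 4, 0.8, 0, 0, 0], [-0.3, 7, 0.8, 0, 0, 0], [-0.3, 9, 0.8, 0, 0, 0], [-0.3, 11, 0.8, 0, 0, 0], [-0.3, 12, 0.8, 0, 0, 0]])

```text
time_s: 7.42
tool_pos: [0.5199, -0.0413, 0.1071]
tool_rot: [-90.0, 0.0, 6.7]
force: [-0.5, -0.7, -0.8]
grip_width: 0.0577
```

Request:
move_arm(moves=[[0, 1, 0, 0, 0, 0], [0, 2, 0, 0, 0, 0], [0, 3, 0, 0, 0, 0], [0, 4, 0, 0, 0, 0], [0, 4, 0, 0, 0, 0]])

```text
time_s: 7.83
tool_pos: [0.5201, -0.0413, 0.1034]
tool_rot: [-90.0, 0.0, 6.7]
force: [-0.4, 0.4, -1.2]
grip_width: 0.0575
```

```bash
python3 - <<'E'
from h import *
p,d=read_camera("side");p=p[:,:,::-1].copy();cv2.imwrite(f"pics/side6f.png",p)
cv2.imwrite(f"pics/side6.png",cv2.resize(p[155:235,255:375],None,fx=6.6,fy=6.6,interpolation=cv2.INTER_NEAREST))
o=env.get_obs();print(o['tool_pos'],o['tool_rot'],o['force'],o['wrist_torque'],o['grip_width'])
E
```

```text
[ 0.52009921 -0.04125786  0.10343625] [-8.99985789e+01  1.03821137e-02  6.72733956e+00] [ 0.14581752  0.56115558 -0.27368514] [0.09212581 0.01336403 0.03447634] 0.05733215627553369
```

View pics/side6.png

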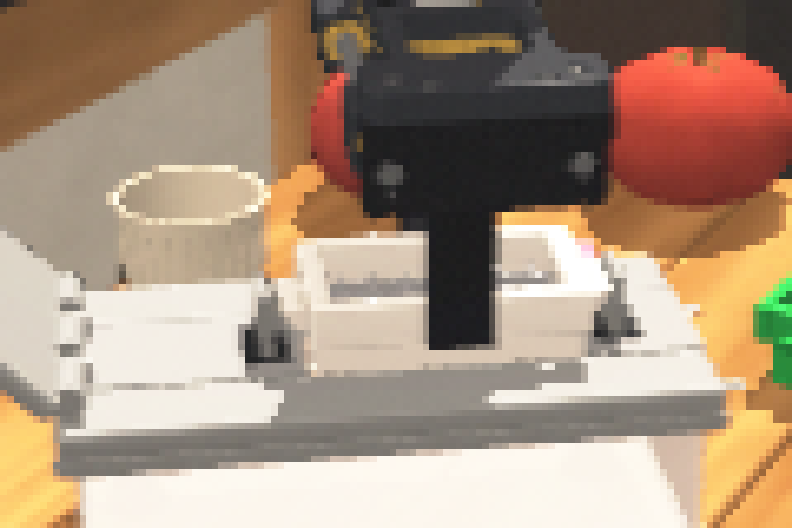

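Request:
move_arm(moves=[[0, 0.7, 0, 0, 0, 0], [0, 1.4, 0, 0, 0, 0], [0, 2, 0, 0, 0, 0], [0, 2, 0, 0, 0, 0]])

```text
time_s: 8.22
tool_pos: [0.5204, -0.0412, 0.1016]
tool_rot: [-90.0, -0.0, 6.7]
force: [0.9, -0.3, -1.4]
grip_width: 0.0572
```

Request:
move_arm(moves=[[0, 0.7, 0, 0, 0, 0], [0, 1.4, 0, 0, 0, 0], [0, 2, 0, 0, 0, 0], [0, 2, 0, 0, 0, 0]])

```text
time_s: 8.55
tool_pos: [0.5206, -0.0412, 0.0998]
tool_rot: [-90.0, -0.1, 6.7]
force: [0.5, 0.3, 0.5]
grip_width: 0.0576
```

Request:
move_arm(moves=[[0, 0.5, 0, 0, 0, 0], [0, 1, 0, 0, 0, 0], [0, 1.5, 0, 0, 0, 0], [0, 1.5, 0, 0, 0, 0]])

```text
time_s: 8.88
tool_pos: [0.5206, -0.0413, 0.0984]
tool_rot: [-90.0, -0.1, 6.7]
force: [1.3, -0.4, 3.0]
grip_width: 0.0575
```

Request:
move_arm(moves=[[0, 0.5, 0, 0, 0, 0], [0, 1, 0, 0, 0, 0], [0, 1.5, 0, 0, 0, 0], [0, 1.5, 0, 0, 0, 0]])

```text
time_s: 9.22
tool_pos: [0.5206, -0.0413, 0.0969]
tool_rot: [-90.0, -0.1, 6.7]
force: [0.0, -0.2, 4.9]
grip_width: 0.0576
```

Request:
move_arm(moves=[[0, 0.5, 0, 0, 0, 0], [0, 1, 0, 0, 0, 0], [0, 1.5, 0, 0, 0, 0], [0, 1.5, 0, 0, 0, 0]])

```text
time_s: 9.55
tool_pos: [0.5207, -0.0413, 0.0957]
tool_rot: [-90.0, -0.1, 6.7]
force: [0.0, 1.4, 6.5]
grip_width: 0.0574
```

Request:
move_arm(moves=[[0, 0.5, 0, 0, 0, 0], [0, 1, 0, 0, 0, 0], [0, 1.5, 0, 0, 0, 0], [0, 1.5, 0, 0, 0, 0]])

```text
time_s: 9.88
tool_pos: [0.5209, -0.0413, 0.0945]
tool_rot: [-90.0, -0.1, 6.7]
force: [-0.3, -0.3, 8.6]
grip_width: 0.0575
```

Request:
move_arm(moves=[[0, 0.5, 0, 0, 0, 0], [0, 1, 0, 0, 0, 0], [0, 1.5, 0, 0, 0, 0], [0, 1.5, 0, 0, 0, 0]])

```text
time_s: 10.22
tool_pos: [0.5211, -0.0413, 0.0933]
tool_rot: [-90.0, -0.1, 6.7]
force: [-1.1, 0.4, 10.9]
grip_width: 0.0578
```

Request:
move_arm(moves=[[0, 0.5, 0, 0, 0, 0], [0, 1, 0, 0, 0, 0], [0, 1.5, 0, 0, 0, 0], [0, 1.5, 0, 0, 0, 0]])

```text
time_s: 10.55
tool_pos: [0.5213, -0.0413, 0.0922]
tool_rot: [-90.0, -0.1, 6.7]
force: [-1.5, 0.9, 12.1]
grip_width: 0.0575
```

```bash
python3 - <<'E'
from h import *
p,d=read_camera("side");p=p[:,:,::-1].copy();cv2.imwrite(f"pics/side7f.png",p)
cv2.imwrite(f"pics/side7.png",cv2.resize(p[155:235,255:375],None,fx=6.6,fy=6.6,interpolation=cv2.INTER_NEAREST))
o=env.get_obs();print(o['tool_pos'],o['tool_rot'],o['force'],o['wrist_torque'],o['grip_width'])
E
```

```text
[ 0.5213194  -0.04128414  0.0922001 ] [-89.98013319  -0.14145594   6.7266798 ] [-0.41279117 -0.05996368 11.68910206] [ 0.06985581  0.14297827 -0.00321643] 0.0575570127963345
```

View pics/side7.png

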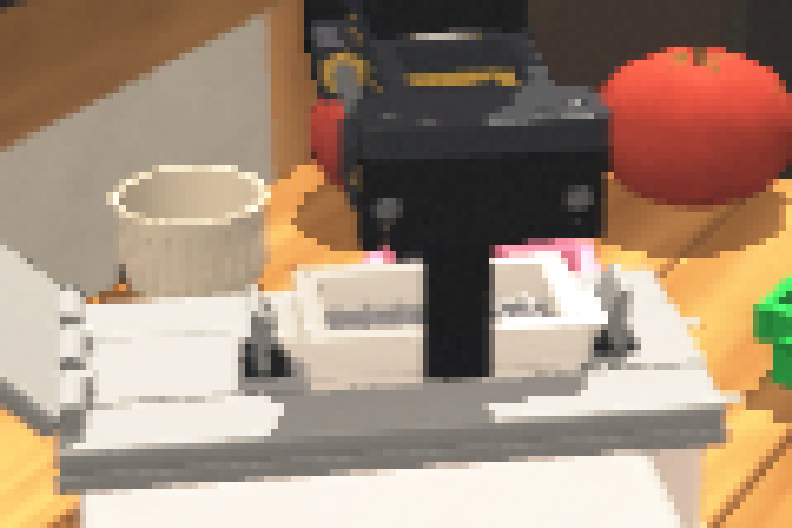

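Request:
move_arm(moves=[[0, 0.5, 0, 0, 0, 0], [0, 1, 0, 0, 0, 0], [0, 1.5, 0, 0, 0, 0], [0, 1.5, 0, 0, 0, 0]])

```text
time_s: 10.93
tool_pos: [0.5215, -0.0413, 0.091]
tool_rot: [-90.0, -0.2, 6.7]
force: [-1.6, 0.7, 14.7]
grip_width: 0.0572
```

Request:
move_arm(moves=[[0, 0.5, 0, 0, 0, 0], [0, 1, 0, 0, 0, 0], [0, 1.5, 0, 0, 0, 0], [0, 1.5, 0, 0, 0, 0]])

```text
time_s: 11.27
tool_pos: [0.5216, -0.0413, 0.0898]
tool_rot: [-90.0, -0.2, 6.7]
force: [-1.8, 0.5, 16.1]
grip_width: 0.0575
```

Request:
move_arm(moves=[[0, 0.5, 0, 0, 0, 0], [0, 1, 0, 0, 0, 0], [0, 1.2, 0, 0, 0, 0], [0, 1.2, 0, 0, 0, 0]])

```text
time_s: 11.6
tool_pos: [0.5203, -0.0415, 0.0878]
tool_rot: [-90.0, -0.0, 6.7]
force: [-3.7, -0.1, 13.7]
grip_width: 0.0578
```

Request:
move_arm(moves=[[0, 0.5, 0, 0, 0, 0], [0, 1, 0, 0, 0, 0], [0, 1.2, 0, 0, 0, 0], [0, 1.2, 0, 0, 0, 0]])

```text
time_s: 11.93
tool_pos: [0.5206, -0.0415, 0.0866]
tool_rot: [-90.0, -0.0, 6.7]
force: [-1.5, -0.5, 13.5]
grip_width: 0.0574
```

```bash
python3 - <<'E'
from h import *
p,d=read_camera("side");p=p[:,:,::-1].copy();cv2.imwrite(f"pics/side8f.png",p)
cv2.imwrite(f"pics/side8.png",cv2.resize(p[155:235,255:375],None,fx=6.6,fy=6.6,interpolation=cv2.INTER_NEAREST))
o=env.get_obs();print(o['tool_pos'],o['tool_rot'],o['force'],o['wrist_torque'],o['grip_width'])
E
```

```text
[ 0.5205313  -0.04151065  0.08662962] [-8.99725802e+01 -3.19594930e-02  6.70025580e+00] [-1.41531144  0.47427932 13.4567186 ] [-0.02614754  0.79793744 -0.02612439] 0.05726588128169683
```

View pics/side8.png

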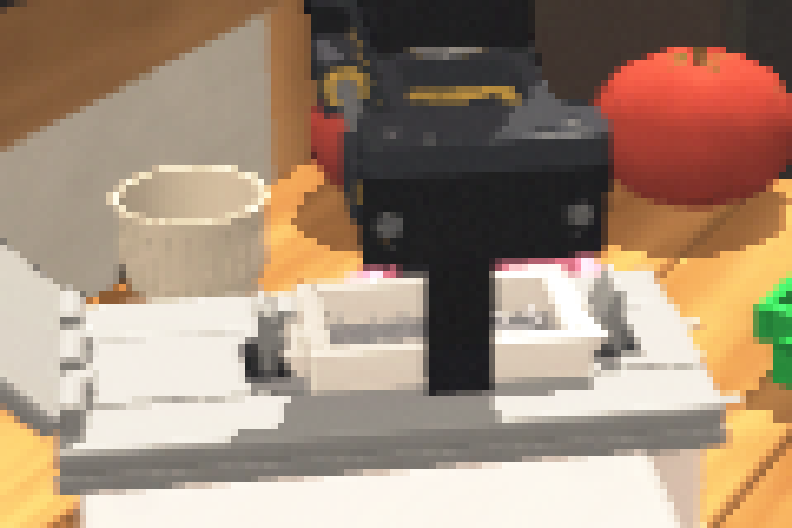

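Request:
move_arm(moves=[[0, 0.5, 0, 0, 0, 0], [0, 1, 0, 0, 0, 0], [0, 1.2, 0, 0, 0, 0], [0, 1.2, 0, 0, 0, 0]])

```text
time_s: 12.32
tool_pos: [0.5206, -0.0415, 0.0857]
tool_rot: [-90.0, -0.0, 6.7]
force: [-2.3, -0.8, 15.1]
grip_width: 0.0576
```

```bash
python3 - <<'E'
from h import *
o=env.get_obs();print(o['tool_pos'],o['tool_rot'],o['force'],o['wrist_torque'],o['grip_width'])
E
```

```text
[ 0.5205557  -0.04146927  0.08573717] [-8.99630142e+01 -3.11124956e-02  6.70569788e+00] [-2.32743592 -0.84792554 15.11530594] [ 0.05991846  1.06307942 -0.04150518] 0.057611043754969615
```

Request:
move_arm(moves=[[0, 0.5, 0, 0, 0, 0], [0, 1, 0, 0, 0, 0], [0, 1.2, 0, 0, 0, 0], [0, 1.2, 0, 0, 0, 0]])

```text
time_s: 12.65
tool_pos: [0.5206, -0.0415, 0.0848]
tool_rot: [-90.0, -0.0, 6.7]
force: [-2.8, -0.4, 17.2]
grip_width: 0.0576
```

```bash
python3 - <<'E'
from h import *
o=env.get_obs();print(o['tool_pos'],o['tool_rot'],o['force'],o['wrist_torque'],o['grip_width'])
p,d=read_camera("side");p=p[:,:,::-1].copy();cv2.imwrite(f"pics/side9f.png",p)
cv2.imwrite(f"pics/side9.png",cv2.resize(p[155:235,255:375],None,fx=6.6,fy=6.6,interpolation=cv2.INTER_NEAREST))
E
```

```text
[ 0.52057103 -0.04150247  0.08481632] [-8.99570681e+01 -2.65657313e-02  6.70394362e+00] [-2.84061317 -0.3574168  17.23879318] [-0.00808695  1.24715467 -0.05900063] 0.05762915490948313
```

View pics/side9.png

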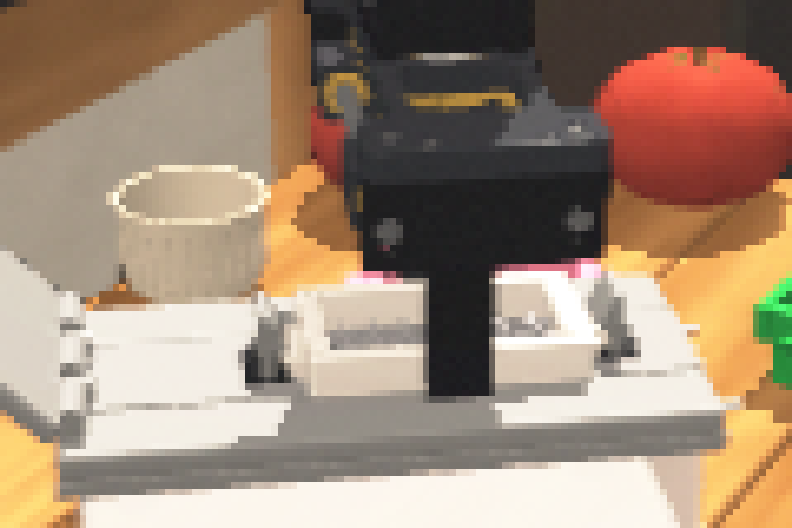

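```bash
python3 - <<'E'
import cv2,numpy as np
a=[cv2.resize(cv2.imread(f"pics/side{k}f.png")[184:222,288:354],None,fx=8,fy=8,interpolation=cv2.INTER_CUBIC) for k in(7,9)]
cv2.imwrite("pics/cmp.png",cv2.resize(np.vstack(a),None,fx=.98,fy=.98))
E
```

```text
(no output)
```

View pics/cmp.png

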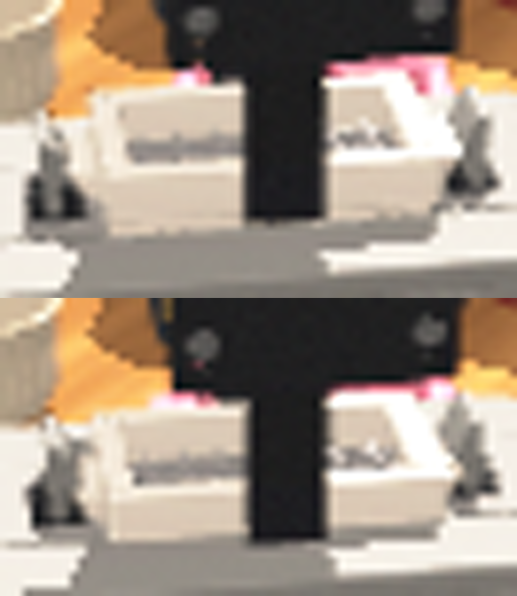

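Request:
move_arm(moves=[[0, 0.4, 0, 0, 0, 0.5], [0, 0.8, 0, 0, 0, 1], [0, 1.2, 0, 0, 0, 1], [0, 1.2, 0, 0, 0, 1]])

```text
time_s: 13.03
tool_pos: [0.5207, -0.0415, 0.0839]
tool_rot: [-89.9, 1.0, 6.7]
force: [-5.4, 0.7, 20.6]
grip_width: 0.0578
```

```bash
python3 - <<'E'
from h import *
o=env.get_obs();print(o['tool_pos'],o['tool_rot'],o['force'],o['wrist_torque'],o['grip_width'])
E
```

```text
[ 0.52067246 -0.04150185  0.08392597] [-89.94947246   0.9709379    6.69860194] [-5.41896805  0.67709437 20.62733701] [ 0.02355733  1.23188341 -0.04772122] 0.05783560461454435
```

Request:
move_arm(moves=[[0, 0.3, 0, 0, 0, 0.5], [0, 0.6, 0, 0, 0, 1], [0, 0.6, 0, 0, 0, 1]])

```text
time_s: 13.28
tool_pos: [0.5207, -0.0415, 0.0835]
tool_rot: [-89.9, 2.0, 6.7]
force: [-6.9, 0.3, 21.8]
grip_width: 0.0575
```

```bash
python3 - <<'E'
from h import *
o=env.get_obs();print(o['tool_pos'],o['tool_rot'],o['force'],o['wrist_torque'],o['grip_width'])
p,d=read_camera("side");p=p[:,:,::-1].copy();cv2.imwrite(f"pics/side10f.png",p)
cv2.imwrite("pics/side10.png",cv2.resize(p[180:230,280:360],None,fx=8,fy=8,interpolation=cv2.INTER_CUBIC))
E
```

```text
[ 0.52069629 -0.04148622  0.08350532] [-89.94721581   1.9846568    6.70150454] [-6.90438668  0.26887343 21.80175121] [ 0.03688801  1.16991401 -0.03796422] 0.05745308740378834
```

View pics/side10.png

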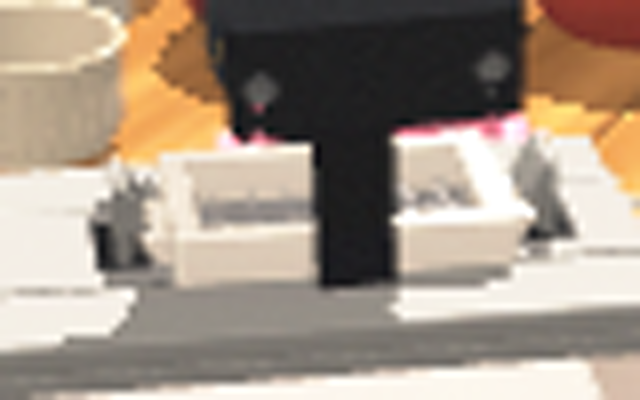

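```bash
cat > pf.py <<'E'
from h import *
from scipy.optimize import minimize
def seg3(a,b,n=60):
    t=np.linspace(.03,.97,n)[:,None]; return np.array(a)*(1-t)+np.array(b)*t
def grad(img):
    T=cv2.cvtColor(img,cv2.COLOR_BGR2LAB).astype(np.float32)
    return np.minimum(np.sqrt(sum(cv2.Sobel(T[:,:,i],cv2.CV_32F,1,0)**2+cv2.Sobel(T[:,:,i],cv2.CV_32F,0,1)**2 for i in range(3))),120)
def tf(P,x,y,z,yaw,pitch):
    cp,sp=np.cos(np.radians(pitch)),np.sin(np.radians(pitch)); P=P@np.array([[cp,0,sp],[0,1,0],[-sp,0,cp]]).T
    c,s=np.cos(np.radians(yaw)),np.sin(np.radians(yaw)); return P@np.array([[c,-s,0],[s,c,0],[0,0,1]]).T+np.array([x,y,z])/1e3
def samp(G,X):
    uv=proj("side",X).astype(np.float32); return cv2.remap(G,uv[:,:1],uv[:,1:],cv2.INTER_LINEAR)[:,0]
# deck: near long edge (+y side), top, and front edge
DE=np.vstack([seg3((-.11,.056,0),(.10,.056,0),120),seg3((-.11,0.0,0),(-.11,.056,0),30)])
# grid frame top outer: near edge(+y) , ends, inner
GE=np.vstack([seg3((-.048,.029,.034),(-.014,.029,.034),60),seg3((.014,.029,.034),(.048,.029,.034),60),
  seg3((-.048,-.029,.034),(-.048,.029,.034),40),seg3((-.048,-.029,.034),(-.02,-.029,.034),30),seg3((.03,-.029,.034),(.048,-.029,.034),20)])
def deckfit(img,x=544.25,y=-37.85,yaw=6.63):
    G=grad(img); f=lambda v:-samp(G,tf(DE,x,y,v[0],yaw,v[1])).mean()
    g=min((f([z,p]),z,p) for z in np.arange(65,83,.5) for p in np.arange(-2,2.1,.25)); r=minimize(f,g[1:],method='Nelder-Mead'); return r.x,r.fun
def gridfit(img,x,y,yaw,zr):
    G=grad(img); f=lambda v:-samp(G,tf(GE,v[2],y,v[0],yaw,v[1])).mean()
    g=min((f([z,p,xx]),z,p,xx) for z in np.arange(*zr,.5) for p in np.arange(-4,4.1,.5) for xx in np.arange(x-3,x+3.1,1)); r=minimize(f,g[1:],method='Nelder-Mead'); return r.x,r.fun
E
python3 - <<'E'
from pf import *
for k,z in((6,72),(7,61),(8,55),(9,53),(10,52)):
    im=cv2.imread(f"pics/side{k}f.png")
    print(k,"deck z,pitch",deckfit(im),"grid z,pitch,x",gridfit(im,522,-41.0,6.7,(z-7,z+7)))
E
```

```text
6 deck z,pitch (array([78.80134277,  0.25343933]), np.float64(-113.98782348632812)) grid z,pitch,x (array([ 72.71402577,  -3.09968726, 517.37235131]), np.float64(-114.71968078613281))
7 deck z,pitch (array([73.28556519,  0.25856781]), np.float64(-113.41170501708984)) grid z,pitch,x (array([ 62.83905431,  -3.34746683, 518.33101891]), np.float64(-116.3409423828125))
8 deck z,pitch (array([72.85964966,  0.23105087]), np.float64(-112.61300659179688)) grid z,pitch,x (array([ 56.76648342,  -2.11909421, 519.26778719]), np.float64(-116.33067321777344))
9 deck z,pitch (array([71.08694077,  0.25220442]), np.float64(-112.54100036621094)) grid z,pitch,x (array([ 55.29846121,  -3.73197131, 519.50834229]), np.float64(-114.50559997558594))
10 deck z,pitch (array([69.72895889,  0.23852863]), np.float64(-112.75338745117188)) grid z,pitch,x (array([ 53.94571902,  -2.61599868, 519.11008544]), np.float64(-113.33221435546875))
```

```bash
python3 - <<'E'
from pf import *
NE=GE[:120]
for k,z,x in((5,89,521.2),(6,72,520.1),(7,61,521.3),(8,55.6,520.5),(9,54,520.6),(10,52.5,520.7)):
    im=cv2.imread(f"pics/side{k}f.png");G=grad(im)
    for dx in(1.7,):
        f=lambda v:-samp(G,tf(NE,x+dx,-41.0,v[0],6.7,v[1])).mean()
        g=min((f([zz,p]),zz,p) for zz in np.arange(z-4,z+4,.25) for p in np.arange(-5,5.1,.25))
        r=minimize(f,g[1:],method='Nelder-Mead'); print(k,z,r.x,r.fun)
# near edge line direct: brightness-gradient rows per column in zoomed image
    c=im[:,:,:].astype(float).mean(2)
E
```

```text
5 89 [91.25    -3.84375] -118.75010681152344
6 72 [72.82451825 -4.99930424] -118.74207305908203
7 61 [62.51144409 -4.16743317] -119.41327667236328
8 55.6 [57.63375    -4.15578613] -117.81587219238281
9 54 [55.17446289 -4.2329834 ] -117.79605102539062
10 52.5 [53.67105331 -5.58148956] -118.43601989746094
```

```bash
python3 - <<'E'
from pf import *
for k in(5,6,7,8,9,10):
    im=cv2.imread(f"pics/side{k}f.png").astype(float)[:,:,0]  # blue
    out=[]
    for col in(305,308,311,314,317,331,334,337,340,343):
        # find from bottom of frame upward: print column profile strongest rise within window
        w=im[180:222,col]; out.append(w.astype(int))
    if k in(6,10):
        for r in range(12,36): print(k,180+r,[int(o[r]) for o in out])
E
```

```text
6 192 [192, 185, 182, 179, 185, 183, 182, 180, 255, 229]
6 193 [185, 182, 183, 182, 182, 180, 181, 179, 255, 244]
6 194 [183, 182, 182, 182, 179, 180, 180, 178, 255, 254]
6 195 [180, 180, 180, 179, 181, 182, 185, 175, 255, 255]
6 196 [179, 178, 163, 179, 181, 203, 159, 165, 233, 255]
6 197 [172, 173, 144, 159, 144, 130, 133, 137, 225, 255]
6 198 [134, 133, 144, 132, 135, 233, 237, 244, 255, 255]
6 199 [138, 137, 140, 140, 163, 245, 255, 251, 240, 229]
6 200 [164, 195, 251, 222, 224, 201, 187, 183, 180, 186]
6 201 [225, 221, 215, 197, 187, 183, 182, 183, 182, 184]
6 202 [183, 181, 184, 185, 182, 182, 183, 183, 180, 181]
6 203 [182, 182, 183, 182, 183, 180, 181, 181, 181, 182]
6 204 [183, 182, 180, 180, 181, 180, 178, 178, 179, 179]
6 205 [179, 181, 180, 181, 180, 182, 179, 172, 168, 156]
6 206 [177, 179, 178, 182, 178, 182, 181, 181, 180, 164]
6 207 [173, 170, 167, 171, 181, 180, 180, 181, 181, 164]
6 208 [181, 180, 180, 181, 180, 181, 180, 180, 181, 155]
6 209 [180, 180, 180, 180, 180, 181, 151, 150, 157, 224]
6 210 [181, 179, 180, 180, 181, 133, 134, 230, 132, 160]
6 211 [150, 149, 
[... 918 characters left out ...]
255]
10 204 [176, 179, 163, 177, 167, 195, 151, 137, 249, 255]
10 205 [152, 143, 150, 140, 132, 164, 170, 167, 227, 255]
10 206 [135, 133, 138, 135, 136, 251, 238, 250, 255, 255]
10 207 [142, 137, 141, 139, 157, 255, 255, 250, 236, 222]
10 208 [165, 212, 205, 222, 224, 199, 185, 182, 185, 184]
10 209 [225, 222, 218, 198, 186, 183, 182, 182, 183, 181]
10 210 [182, 181, 184, 183, 184, 182, 183, 183, 180, 180]
10 211 [182, 183, 183, 182, 183, 180, 181, 180, 180, 180]
10 212 [183, 183, 181, 181, 181, 180, 178, 179, 178, 177]
10 213 [181, 180, 180, 179, 181, 179, 162, 145, 137, 158]
10 214 [178, 178, 179, 180, 177, 133, 134, 133, 133, 161]
10 215 [162, 145, 137, 133, 133, 133, 133, 135, 163, 232]
```

```bash
python3 - <<'E'
from pf import *
for k in(5,6,7,8,9,10):
    im=cv2.imread(f"pics/side{k}f.png").astype(float)[:,:,0]
    res=[]
    for col in(308,311,314,317,332,334,336):
        w=im[180:222,col]; 
        # near rim: last bright run (>195) followed by ~182 face: subpixel crossing
        best=None
        for r in range(5,38):
            if w[r]>200 and abs(w[r+2:r+4]-182).max()<6 and r>10: 
                # area based: sum of excess over rows r-0..r+1
                best=180+r+ (w[r+1]-182)/50
        res.append(None if best is None else round(best,2))
    print(k,res)
a=[cv2.resize(cv2.imread(f"pics/side{k}f.png")[180:220,285:355],None,fx=5.6,fy=5.6,interpolation=cv2.INTER_CUBIC) for k in(6,8,9,10)]
cv2.imwrite("pics/cmp2.png",np.vstack([np.hstack(a[:2]),np.hstack(a[2:])]))
E
```

```text
5 [np.float64(193.32), np.float64(193.14), np.float64(193.0), np.float64(193.02), np.float64(192.02), np.float64(192.0), np.float64(191.98)]
6 [np.float64(200.98), np.float64(201.04), np.float64(200.3), np.float64(200.1), np.float64(199.24), np.float64(199.1), np.float64(199.0)]
7 [np.float64(205.12), np.float64(205.02), np.float64(205.0), np.float64(205.1), np.float64(204.02), np.float64(203.96), np.float64(204.04)]
8 [np.float64(208.06), np.float64(207.24), np.float64(207.1), np.float64(206.98), np.float64(205.98), np.float64(205.96), np.float64(206.04)]
9 [np.float64(208.2), np.float64(208.06), np.float64(207.98), np.float64(208.06), np.float64(207.06), np.float64(207.06), np.float64(207.06)]
10 [np.float64(208.98), np.float64(209.04), np.float64(208.32), np.float64(208.08), np.float64(207.18), np.float64(207.06), np.float64(206.98)]
```

View pics/cmp2.png

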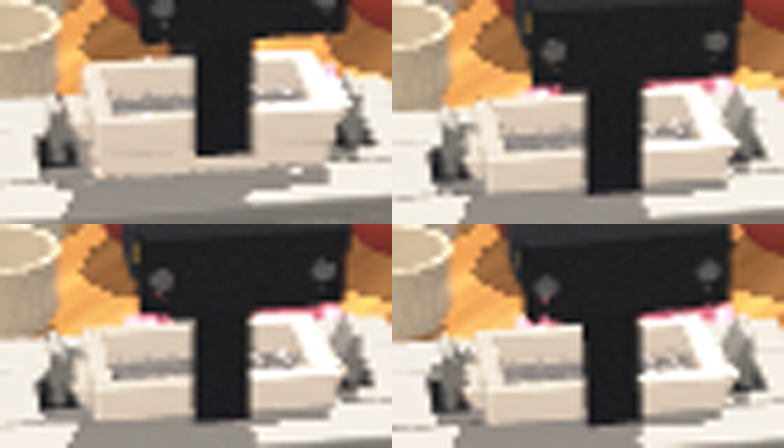

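Request:
move_arm(moves=[[0, 0.4, 0, 0, 0, 0.3], [0, 0.8, 0, 0, 0, 0.6], [0, 0.8, 0, 0, 0, 0.6]])

```text
time_s: 13.58
tool_pos: [0.5207, -0.0415, 0.0829]
tool_rot: [-89.9, 2.6, 6.7]
force: [-7.2, 0.6, 23.0]
grip_width: 0.0574
```

```bash
python3 - <<'E'
from h import *
o=env.get_obs();print(o['tool_pos'],o['tool_rot'],o['force'],o['wrist_torque'],o['grip_width'])
E
```

```text
[ 0.52073989 -0.04148449  0.08292533] [-89.94039958   2.56107237   6.69762495] [-7.21148845  0.61643235 23.04725901] [ 0.06114758  1.21796248 -0.1054072 ] 0.05743045892436756
```

Request:
move_arm(moves=[[0, -0.5, 0, 0, 0, -1.2], [0, -1, 0, 0, 0, -2.6], [0, -1, 0, 0, 0, -3], [0, -1, 0, 0, 0, -3.5], [0, -1, 0, 0, 0, -3.5]])

```text
time_s: 14.0
tool_pos: [0.5207, -0.0415, 0.0837]
tool_rot: [-89.9, -1.0, 6.7]
force: [-4.8, 0.5, 20.5]
grip_width: 0.0577
```

```bash
python3 - <<'E'
from h import *
o=env.get_obs();print(o['tool_pos'],o['tool_rot'],o['force'],o['wrist_torque'],o['grip_width'])
p,d=read_camera("side");p=p[:,:,::-1].copy();cv2.imwrite(f"pics/side11f.png",p)
cv2.imwrite("pics/side11.png",cv2.resize(p[180:230,280:360],None,fx=8,fy=8,interpolation=cv2.INTER_CUBIC))
E
```

```text
[ 0.5207463  -0.04150383  0.08373609] [-89.93836888  -1.00528518   6.69516584] [-4.78027574  0.47630206 20.49700638] [-0.07498776  1.37426044  0.00856681] 0.05772121284114349
```

View pics/side11.png

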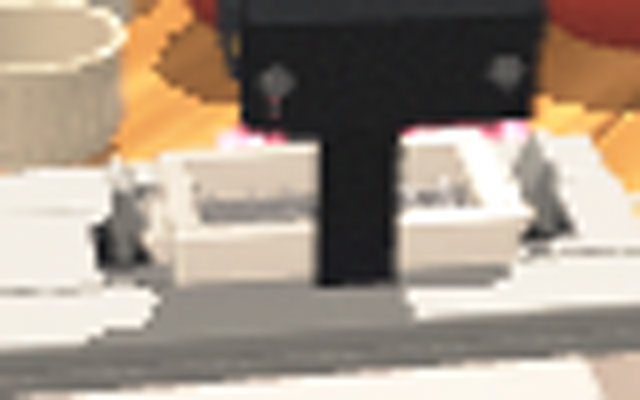

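```bash
cat > rim.py <<'E'
from pf import *
COLS=(306,308,310,312,314,316,318,330,332,334,336,337)
def rim(im):
    im=im.astype(float)[:,:,0]; res=[]
    for col in COLS:
        w=im[180:222,col]; best=np.nan
        for r in range(10,38):
            if w[r]>195 and abs(w[r+2:r+4]-182).max()<6: best=180+r+(w[r+1]-182)/50
        res.append(best)
    return np.array(res)
def pred(x,y,z,yaw,pitch=0):
    q=proj("side",tf(seg3((-.05,.029,.034),(.05,.029,.034)),x,y,z,yaw,pitch)); q=q[np.argsort(q[:,0])]
    return np.interp(COLS,q[:,0],q[:,1])
E
python3 - <<'E'
from rim import *
np.set_printoptions(precision=2,suppress=True,linewidth=150)
print("deck0",deckfit(cv2.imread("pics/side0.png")))
for k,z in((5,89.3),(6,72.4),(7,61.2),(8,55.6),(9,53.8),(10,52.5),(11,52.7)):
    im=cv2.imread(f"pics/side{k}f.png"); d,_=deckfit(im)
    m=rim(im); p=pred(522.6,-41.2,z,6.7); e=m-p
    c=np.array(COLS)-322; A=np.c_[np.ones(12),c]; ok=~np.isnan(e); s=np.linalg.lstsq(A[ok],e[ok],rcond=None)[0]
    print(k,"deck",d,"offset px",s[0],"slope",s[1],"deg",np.degrees(s[1]))
E
```

```text
deck0 (array([79.31,  0.  ]), np.float64(-119.87437438964844))
5 deck [78.72  0.23] offset px -0.13668407534127416 slope -3.223786124275792e-06 deg -0.00018470933897384
6 deck [78.8   0.25] offset px 0.09186408973708547 slope -0.009729399969018624 deg -0.557453555419481
7 deck [73.29  0.26] offset px -0.030240147502897684 slope 0.022500260484652874 deg 1.28916996371559
8 deck [72.86  0.23] offset px -0.07720383771842014 slope -0.0028615235797883128 deg -0.1639532240990372
9 deck [71.09  0.25] offset px 0.016363766952746595 slope 0.014935054848990891 deg 0.8557156096435731
10 deck [69.73  0.24] offset px -0.06853195163503563 slope -0.004533993921261887 deg -0.2597787160262766
11 deck [70.23  0.25] offset px -0.2454515668139084 slope -0.002206793674462525 deg -0.12643996380286962
```

Request:
move_arm(moves=[[0, -1, 0, 0, 0, 0.5], [0, -2, 0, 0, 0, 1], [0, -3.5, 0, 0, 0, 1], [0, -5, 0, 0, 0, 1], [0, -6, 0, 0, 0, 1], [0, -6, 0, 0, 0, 1]])

```text
time_s: 14.55
tool_pos: [0.5207, -0.0415, 0.0883]
tool_rot: [-90.0, 0.0, 6.7]
force: [-0.2, -1.4, 8.5]
grip_width: 0.0577
```

```bash
cat > st.py <<'E'
import sys
from rim import *
k=sys.argv[1]
o=env.get_obs();print(o['tool_pos'],o['tool_rot'],o['force'],o['wrist_torque'],o['grip_width'])
p,d=read_camera("side");p=p[:,:,::-1].copy();cv2.imwrite(f"pics/side{k}f.png",p)
cv2.imwrite(f"pics/side{k}.png",cv2.resize(p[180:230,280:360],None,fx=8,fy=8,interpolation=cv2.INTER_CUBIC))
d,_=deckfit(p); z=d[0]+.7-18
m=rim(p); e=m-pred(522.6,-41.2,z,6.7); c=np.array(COLS)-322; A=np.c_[np.ones(12),c]; ok=~np.isnan(e); s=np.linalg.lstsq(A[ok],e[ok],rcond=None)[0]
print("deck",d,"grid above home mm",-s[0]*2.4,"tilt deg (+: +x up)",np.degrees(s[1]),"TCP-31 above home",o['tool_pos'][2]*1e3-31-z)
E
python3 st.py 12
```

```text
[ 0.52072791 -0.04149866  0.08825693] [-8.99873802e+01  1.61370484e-02  6.69691097e+00] [-0.16422033 -1.40911787  8.53504792] [0.10866007 0.17078843 0.04611831] 0.057728742935481525
deck [74.72553711  0.26055908] grid above home mm 0.29976701889395685 tilt deg (+: +x up) -0.5714950178600644 TCP-31 above home -0.16860390640528067
```

View pics/side12.png

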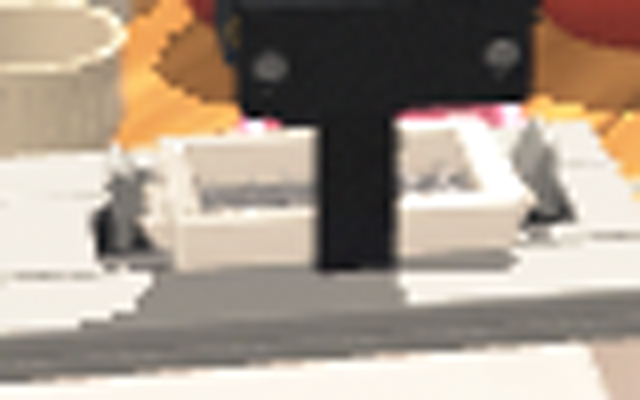

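Request:
move_arm(moves=[[0, -1, 0, 0, 0, 0], [0, -2, 0, 0, 0, 0], [0, -3, 0, 0, 0, 0], [0, -4, 0, 0, 0, 0], [0, -4.5, 0, 0, 0, 0], [0, -4.5, 0, 0, 0, 0]])

```text
time_s: 15.1
tool_pos: [0.5196, -0.0413, 0.0913]
tool_rot: [-90.0, 0.2, 6.7]
force: [1.7, -0.3, 1.1]
grip_width: 0.0573
```

```bash
python3 st.py 13
```

```text
[ 0.51961122 -0.04127526  0.09130113] [-89.99711581   0.15713327   6.73300224] [ 1.65208296 -0.30561593  1.1464321 ] [ 0.02431079 -0.17165658 -0.01051257] 0.0572685139479964
deck [77.70008111  0.24809457] grid above home mm 0.02762476705019564 tilt deg (+: +x up) -0.365962263386516 TCP-31 above home -0.09895567706305997
```

View pics/side13.png

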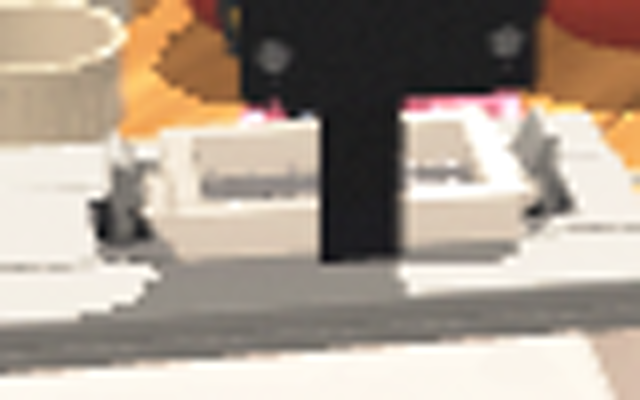

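```bash
python3 - <<'E'
import cv2,numpy as np
R=[]
for k,dy in(("0.png",0),("6f.png",0),("7f.png",3),("10f.png",5),("12f.png",3),("13f.png",1)):
    im=cv2.imread(f"pics/side{k}")
    b=[cv2.resize(im[186+dy:216+dy,c:c+24],None,fx=8,fy=8,interpolation=cv2.INTER_CUBIC) for c in(288,334)]
    R.append(np.hstack(b))
cv2.imwrite("pics/hk.png",cv2.resize(np.vstack([np.hstack(R[:3]),np.hstack(R[3:])]),(800,334)))
E
```

```text
(no output)
```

View pics/hk.png

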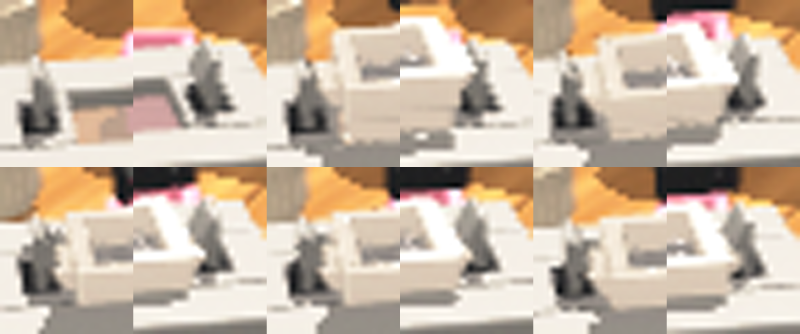

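Request:
move_arm(moves=[[0, -0.7, 0, 0, 0, 0], [0, -1.4, 0, 0, 0, 0], [0, -2, 0, 0, 0, 0], [0, -2, 0, 0, 0, 0], [0, -2, 0, 0, 0, 0]])

```text
time_s: 15.57
tool_pos: [0.5196, -0.0411, 0.0933]
tool_rot: [-90.0, 0.2, 6.7]
force: [1.0, -0.0, -1.8]
grip_width: 0.0576
```

```bash
python3 st.py 14
```

```text
[ 0.51957713 -0.04112719  0.09331683] [-89.98489445   0.16283631   6.73637507] [ 0.99888476 -0.0399696  -1.75737711] [ 0.04725006 -0.07130009  0.00029523] 0.05764119630219665
deck [78.86665149  0.24999098] grid above home mm 0.7766452865044282 tilt deg (+: +x up) -0.10852479256319451 TCP-31 above home 0.7501810325668288
```

View pics/side14.png

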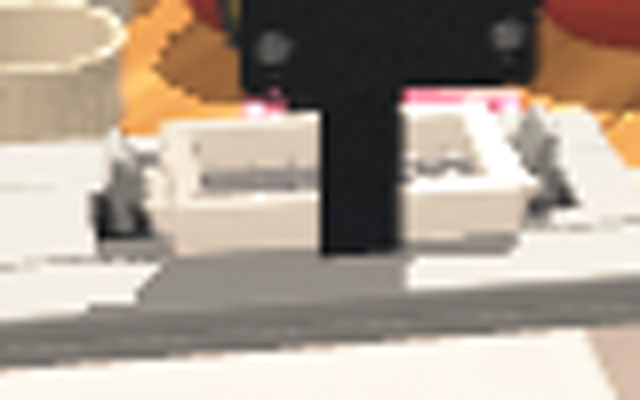

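Request:
move_arm(moves=[[0, -0.5, 0, 0, 0, 0], [0, -1, 0, 0, 0, 0], [0, -1.5, 0, 0, 0, 0], [0, -1.5, 0, 0, 0, 0], [0, -1.5, 0, 0, 0, 0]])

```text
time_s: 16.03
tool_pos: [0.5196, -0.0412, 0.0948]
tool_rot: [-90.0, 0.2, 6.7]
force: [-0.5, 0.0, -3.8]
grip_width: 0.0577
```

```bash
python3 st.py 15
```

```text
[ 0.51963209 -0.04120202  0.0948365 ] [-89.98814466   0.15475908   6.72910871] [-0.4606822   0.04777529 -3.83185897] [ 0.07248463  0.00340475 -0.02361741] 0.05769271962807937
deck [79.67856445  0.23565674] grid above home mm 1.181476779154807 tilt deg (+: +x up) 1.3538738042600988 TCP-31 above home 1.4579337412795326
```

View pics/side15.png

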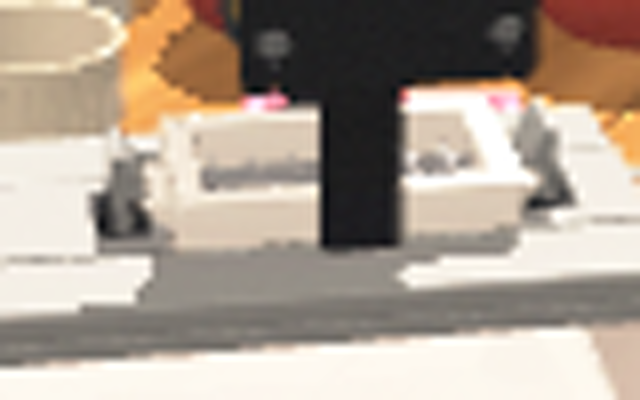

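Request:
move_arm(moves=[[0, -0.5, 0, 0, 0, 0], [0, -1, 0, 0, 0, 0], [0, -1.5, 0, 0, 0, 0], [0, -1.5, 0, 0, 0, 0], [0, -1.5, 0, 0, 0, 0]])

```text
time_s: 16.5
tool_pos: [0.5196, -0.0412, 0.0963]
tool_rot: [-90.0, 0.2, 6.7]
force: [-0.1, -0.3, -6.1]
grip_width: 0.0576
```

```bash
python3 st.py 16
```

```text
[ 0.51963939 -0.04123301  0.09626712] [-89.99234826   0.15688755   6.72881857] [-0.07170324 -0.27683516 -6.08567909] [0.05271883 0.01654305 0.02994372] 0.05764340794366862
deck [81.07662385  0.24954215] grid above home mm 1.677276106620953 tilt deg (+: +x up) -0.07982909592073638 TCP-31 above home 1.4904942434444024
```

View pics/side16.png

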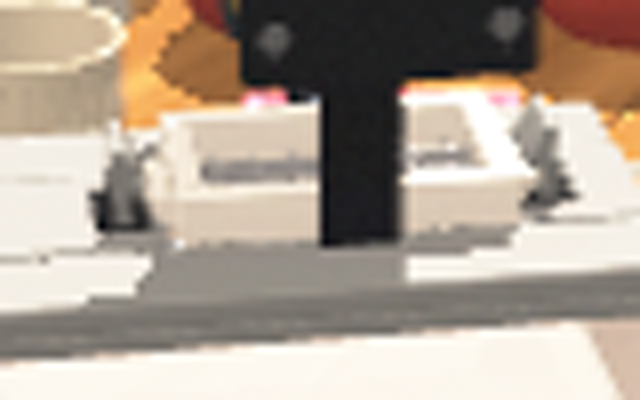

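Request:
move_arm(moves=[[0, -0.5, 0, 0, 0, 0], [0, -1, 0, 0, 0, 0], [0, -1.5, 0, 0, 0, 0], [0, -1.5, 0, 0, 0, 0], [0, -1.5, 0, 0, 0, 0]])

```text
time_s: 16.97
tool_pos: [0.5197, -0.0412, 0.0978]
tool_rot: [-90.0, 0.2, 6.7]
force: [0.1, 0.2, -11.3]
grip_width: 0.0572
```

```bash
python3 st.py 17
```

```text
[ 0.51965002 -0.04121061  0.09777253] [-89.99059273   0.15452975   6.72841106] [  0.07519304   0.23996894 -11.32759973] [ 0.14472909  0.03799951 -0.00426232] 0.05724044839502065
deck [82.59786576  0.24948589] grid above home mm 1.2224836563950927 tilt deg (+: +x up) 0.2591758105585628 TCP-31 above home 1.4746601719483436
```

Both hooks hold: the deck lifts with the grid, there is no moment, and the gap stays within the play. I'll lower it back to rest and release.

Request:
move_arm(moves=[[0, 1, 0, 0, 0, 0], [0, 2, 0, 0, 0, 0], [0, 3, 0, 0, 0, 0], [0, 4, 0, 0, 0, 0], [0, 5, 0, 0, 0, 0], [0, 5.3, 0, 0, 0, 0], [0, 5.3, 0, 0, 0, 0]])

```text
time_s: 17.6
tool_pos: [0.5212, -0.0414, 0.0937]
tool_rot: [-90.0, -0.0, 6.7]
force: [-0.3, -0.4, -1.7]
grip_width: 0.0576
```

Request:
move_arm(moves=[[0, 0.4, 0, 0, 0, 0], [0, 0.4, 0, 0, 0, 0], [0, 0.4, 0, 0, 0, 0], [0, 0.4, 0, 0, 0, 0], [0, 0.4, 0, 0, 0, 0], [0, 0.4, 0, 0, 0, 0]], claw=74)

```text
time_s: 18.1
tool_pos: [0.5202, -0.0413, 0.0925]
tool_rot: [-90.0, 0.1, 6.7]
force: [0.2, -0.4, -0.2]
grip_width: 0.0734
```

```bash
python3 st.py 18
```

```text
[ 0.52016859 -0.04127469  0.09254115] [-8.99971236e+01  8.61297290e-02  6.72683295e+00] [ 0.19433356 -0.38184865 -0.23130711] [ 0.04219047 -0.01344329  0.01729396] 0.07340656053356501
deck [65.00376892  0.26277962] grid above home mm 12.99684748115267 tilt deg (+: +x up) 0.9082137454922231 TCP-31 above home 13.837377889831288
```

View pics/side18.png

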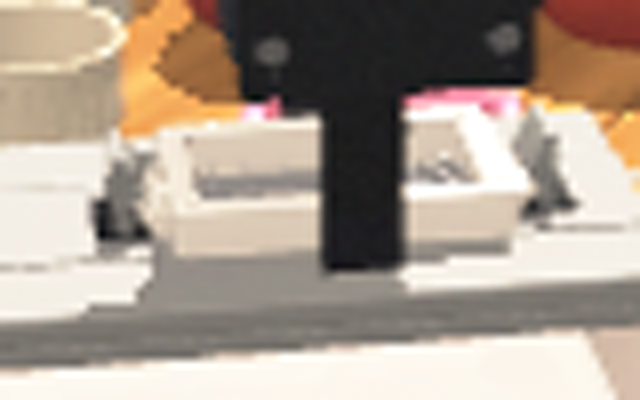

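Released (the deck fit latched onto the wrong edge in this picture). I'll retract straight up and then back, clear of the top view.

Request:
move_arm(moves=[[0, -3, 0, 0, 0, 0], [0, -12, 0, 0, 0, 0], [0, -30, 0, 0, 0, 0], [0, -55, 0, 0, 0, 0], [0, -80, 0, 0, 0, 0], [0, -105, 0, 0, 0, 0], [0, -120, 0, 0, 0, 0], [0, -125, 10, 0, 0, 0], [0, -125, 35, 0, 0, 0], [0, -125, 65, 0, 0, 0], [0, -125, 95, 0, 0, 0], [0, -125, 125, 0, 0, 0], [0, -125, 155, 0, 0, 0], [0, -125, 185, 0, 0, 0], [0, -125, 215, 0, 0, 0], [0, -125, 240, 0, 0, 0], [0, -125, 250, 0, 0, 0], [0, -125, 250, 0, 0, 0], [0, -125, 250, 0, 0, 0]])

```text
time_s: 19.73
tool_pos: [0.4909, 0.2062, 0.2171]
tool_rot: [-90.1, 0.1, 6.7]
force: [-0.6, -0.6, 0.7]
grip_width: 0.0739
```

```bash
python3 - <<'E'
from h import *
a=[]
for n,(r0,r1,c0,c1) in(("side",(160,240,255,375)),("top",(150,260,250,350))):
    p,d=read_camera(n);p=p[:,:,::-1].copy();cv2.imwrite(f"pics/{n}20f.png",p)
    cv2.imwrite(f"pics/{n}20.png",cv2.resize(p[r0:r1,c0:c1],None,fx=5.3,fy=5.3,interpolation=cv2.INTER_CUBIC))
E
```

```text
(no output)
```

View pics/side20.png

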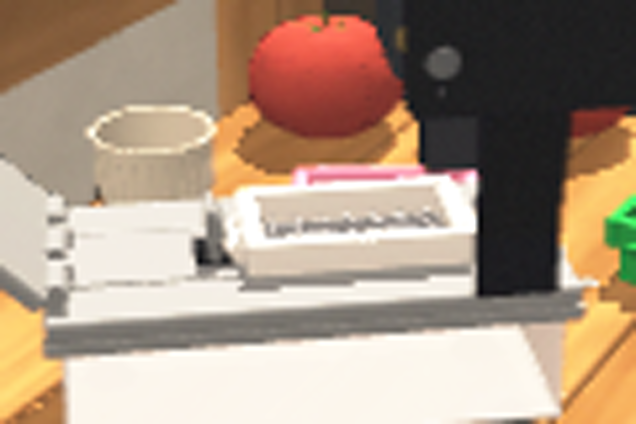

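View pics/top20.png

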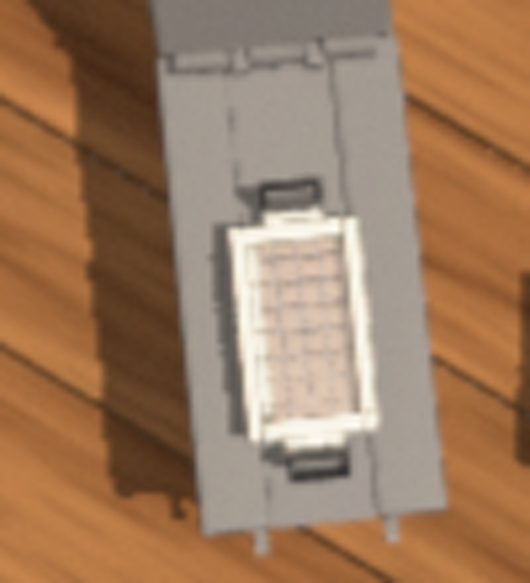

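View pics/top20f.png

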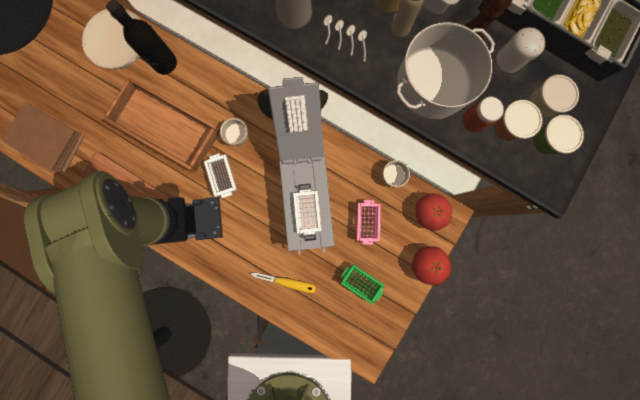

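```bash
python3 -c "
from cell import job
print(job.sign_off())"
```

```text
the job is handed in; nothing more can be done
None
```

The dicing grid (crossed blades) is clicked into the dicer and released, and the job is handed in at about 20 s of the 72 s allowed.

**Press:** I set the grid over the opening and pressed it down. The highest force read was about 23 N, against the 32 N cracking limit; readings come only at the end of each short move. The force dropped once, at about 16 N. After that I tilted the tool up to 2.6° one way and 1° the other, because I first took one end to be still up. The grid came out level and home anyway.

**Tug:** I pulled up to about 11 N in total, including roughly 1–2 N of the grid's own weight. The deck lifted with the grid, the gap stayed at about the 1.5 mm play, and there was almost no moment. Both hooks hold.

**Last look:** The top camera shows the grid sitting in its opening with both lugs at their hooks. The slicing insert, tomatoes and ramekins are where they were, and the gripper is clear of everything.

**Checks that failed or disagreed:**
- I saw no separate second click in the force readings. That both hooks hold rests on the tug and the height measurements.
- The tilt readings from the side camera were noisy, by about ±1°.
- The fit of the deck height just after release caught the wrong edge, so I ignored it.
- In the final side picture the gripper hid the front hook; that end was seen only from above.

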